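# Nest the fallen tube and lock the indexing jaw

### The job

The short cream tube has toppled over on the bench: stand it upright on the round seat of the tube nest, between the two vee jaws, without disturbing the other things. Then pull up the black plunger knob, slide the jaw section one hole towards the tube so that the jaws close round it, and let the pin drop fully home in that next hole. Finish while still holding the knob, keeping the pin fully home, so that the tube can be gauged.

Things in the scene. Friction and masses are not known exactly. Their poses are not given: they have to be found in the camera images.
- tube_mid (a point): Middle of the short cream ceramic tube that lies on its side: open tube, outer diameter 58 mm, length 110 mm, 0.13 to 0.24 kg. The point is at the centre of the bore, half-way along; its x axis runs along the tube (both ends are alike). It lies with its middle 29 mm above the bench.
- seat (a point): Centre of the round seat (dark ring, 67 mm across, level with the top of the 10 mm base plate) on which the tube shall be stood, midway between the open jaws; z up. The nest is fixed to the bench. Its y axis is the slide direction: fixed vee jaw on the +y side, moving jaw, ladder bar and blue saddle with the knob on the -y side. A tube standing here has its middle 55 mm above this point.
- clamped (a point): Point on the base plate under the middle of the closed jaws, 13 mm from the seat centre towards the fixed jaw (+y of the seat). The closing jaw pushes the standing tube to this point; axes as the seat's.
- jaw (a point): Top of the moving vee jaw at its apex; axes as the seat's. Both jaws are grey 90 degree vees, 80 mm wide, tops 50 mm above the bench, and stand still 1 mm clear of the 58 mm tube when closed (moving section in the next hole). With the section in the starting hole the tube has about 10 mm of room all round on the seat; the closing jaw pushes a tube that stands up to 10 mm off into the middle.
- knob: Black ribbed round plunger knob with a red top, 30 mm diameter, 24 mm high, on the blue saddle; origin at the centre of the knob (the place to grip, 71 mm above the bench with the pin home). It lies on the slide line, 137 mm from the seat centre in the starting hole, 107 mm in the next. Its axes are the nest's: y points along the slide towards the tube.
- plunger (a joint): Height of the lock pin and its knob, m: 0 = pin fully home, 0.016 = pulled up to the stop. A spring pulls it down with 6 N at home, 10 N at the stop. The 8 mm round-ended pin goes 11 mm deep into the ladder bar, in holes 11 mm long, and blocks the slide until lifted 11 mm; let down between holes it rides on the bar and drops into a hole that comes under it.
- slide (a joint): Position of the blue sliding section along the nest's y axis, m: about 0 at the start (pin in the starting hole), growing towards the tube; holes are 0.030 apart, so the next hole is at 0.030. The section slides with 2 N of friction and is moved by the knob.
- caliper: Caliper lying flat, 100 x 189 x 14 mm: bystander. Origin at the centre of its underside.
- screwdriver: Screwdriver with a red handle, 199 mm long, lying behind the nest: bystander. Origin at the centre of its underside. Close behind it stands a stack of pale kiln trays, its front 0.635 m ahead of the robot's base and 0.32 m high, from 0.15 m left to 0.26 m right of the base line: keep the wrist from leaning into it. A small blue vice, 70 mm high, stands to the left of the nest.
- plug_gauge: Small steel plug gauge, 96 mm long, lying: bystander. Origin at the centre of its underside.

How it is judged:
By the outcome, as a careful person would: the job done as asked, in the order asked, and still so for the second after the job is handed in, while the arm keeps its last pose, push and grip.
It also fails if it takes over 61 s, if anything falls off the work surface, if the arm or the gripper's body presses on something with over 40 N, if the wrist force passes 120 N, or if a joint passes its speed limit or range.

### The arm

A 6-joint arm with a two-finger parallel gripper is mounted at the origin on a cart in front of the work surface, level with it; the furniture and walls round the work are solid. World frame = base frame: x ahead of the robot, y to its left, z up, the work surface at z = 0. Lengths are in m, angles in rad, forces in N, time in s.
With the tool pointing down it reaches from about 0.35 to 0.875 m from the base axis. Payload 15.5 kg.
Tool frame: the origin (TCP) lies on the centre line of the jaws, within the pads' length; the fingertips stand manip.nose_length ahead of it and the grasp point (between the pads) lies 5 mm behind it (manip.nose_length is the distance from the TCP to the fingertips, in m); z points along the fingers, x is the direction in which the jaws open and shut, and the axes are right-handed (so a half turn about z gives the same grasp; the last joint's range is limited). The gripper opens to 85 mm and grips with 20 to 120 N. Pads are 22 mm wide; open, the fingers measure 114 mm over their backs; the gripper's body (76 mm by 85 mm) begins 54 mm behind the grasp point. The pads swing forward as they close: fully open they stand 13 mm farther back than shut.
Start: joints at [1.234, 0.494, 1.345, -0, 1.302, -0.096], TCP at [0.149, 0.607, 0.245] pointing down, gripper open.
Joint ranges: [-2.91, 2.91], [-0.82, 2.16], [0.22, 2.67], [-1.22, 4.37], [0.12, 2.79], [-3.08, 3.08]. Speed limits (rad/s): [1.89, 1.89, 2.57, 3.01, 3.01, 3.01].

### API

Orientations are given as a unit quaternion [w, x, y, z].
In Python, from workcell import manip gives the robot as it stands.
- The arm moves only by the shell command python3 -m jog 'ROWS' [OPENING] [FORCE]. ROWS is JSON, a list of rows, each an object of numbers: "dx", "dy", "dz": the shift along the tool's x, y, z normalised to -1 to 1, where 1 is 0.15 m; "rx", "ry", "rz": the turn, a rotation vector about the tool's x, y, z normalised to -1 to 1, where 1 is pi/2 rad. In form: [{"dx": .., "dy": .., "dz": .., "rx": .., "ry": .., "rz": ..}, ...]. A call has 1 to 8 rows; each row is the pose to reach, as a shift and turn from the pose measured when the call began, along the tool's axes at that moment; what a row does not reach only later rows make up. A row lasts 1/12 s, in which the tool goes at most 41.7 mm and 7.16 degrees, less where a joint would pass 70% of its speed; a pose out of reach is approached as far as the arm can. A call with a number of a shift or a turn outside -1 to 1 is refused whole. A call with a gripper value outside its range is refused whole. OPENING is the opening, from -1 (shut) to 1 (fully open), set as the call begins (- or left out, the last holds). The fingers move at their own pace and stop on an object; FORCE is the grip in N (left out, the last holds). Time passes only in rows, so rows that repeat a pose let the fingers close. It gives the time, the measured TCP pose, the force and the opening at its end, in the units of the state.
- manip.read_state(): the state, without advancing time (a new reading comes with each control period).
- manip.snapshot(name): name is "scene" or "top" or "wrist"; returns (picture, depth): 384x512x3 uint8, blue, green, red; 384x512 float32, m along the optical axis (not along the pixel's ray), 0 where there is no reading.
- manip.camera_params(name): a dict with "intrinsics" (3x3 intrinsics, pixels), "R" (3x3) and "t" (3): a world point X has camera coordinates R X + t; the wrist camera has in their place "T_tool_cam" (4x4, takes a point from camera to tool coordinates, whose origin is the TCP and whose axes are the tool frame's). Camera axes: x right, y down, z forward; pixel columns grow to the right and rows downward; lengths in m; the calibration is good to about 2 mm. The wrist camera is an equidistant fisheye: a pixel r from the principal point sees the ray r / f radians off the axis. A picture is of the moment at which its call begins: read the wrist's pose just before it. camera_params takes no time and is no camera call.
- manip.hand_in(): hands the job in, once; it reports no verdict.
The state is a dict: "clock": time; "qpos": joint angles; "joint_velocities": joint speeds; "tau": joint torques, N m; "ee_pos": TCP position; "eef_rot": TCP orientation; "force": force on the tool from outside, world axes, zero at the start; "moment": the same for the moment, N m; "opening": finger opening in m.
Only numpy, scipy, OpenCV 4.12 (cv2) and the standard library are available. Lean on these libraries where they do the work, as an engineer would, in place of code of your own. Each camera call takes 0.05 s, during which the arm holds its last target.

## Working session

There is one attempt and no reset: what is moved stays moved. The work goes in short steps, Python scripts to look and compute and a shell command to move; the robot and the scene stay as the last step left them, time stands still between calls to the robot, and variables do not carry over. Pictures are saved under pics/ and viewed, and the job is handed in when it is done.

```bash
ls; mkdir -p pics; python3 - <<'E'
from workcell import manip
import cv2,numpy as np
s=manip.read_state();print({k:np.round(v,3).tolist() for k,v in s.items()},manip.nose_length)
for n in ("scene","top","wrist"):
    p,d=manip.snapshot(n);cv2.imwrite(f"pics/{n}0.png",p);np.save(f"pics/{n}0.npy",d)
    c=manip.camera_params(n);print(n,{k:np.round(v,4).tolist() for k,v in c.items()})
E
```

```text
pics
{'clock': 0.0, 'qpos': [1.234, 0.494, 1.346, -0.0, 1.303, -0.095], 'joint_velocities': [0.0, -0.0, 0.001, -0.001, 0.001, -0.0], 'tau': [-0.004, -88.221, -38.385, -0.0, 0.01, -0.0], 'ee_pos': [0.149, 0.607, 0.245], 'eef_rot': [0.0, 0.787, 0.617, -0.001], 'force': [0.038, -0.114, 0.854], 'moment': [-0.042, -0.002, 0.016], 'opening': 0.085} 0.014
scene {'intrinsics': [[392.8049, 0.0, 257.5309], [0.0, 392.8049, 193.8269], [0.0, 0.0, 1.0]], 'R': [[0.9009, -0.4336, 0.0195], [-0.263, -0.581, -0.7703], [0.3453, 0.6888, -0.6374]], 't': [-0.5952, 0.0522, 1.1568]}
top {'intrinsics': [[407.532, 0.0, 256.8932], [0.0, 407.532, 191.1811], [0.0, 0.0, 1.0]], 'R': [[0.0109, -0.9999, 0.0021], [-0.9947, -0.0111, -0.1026], [0.1026, -0.0009, -0.9947]], 't': [-0.2759, 0.539, 1.1915]}
wrist {'intrinsics': [[297.3186, 0.0, 254.3696], [0.0, 297.3186, 193.5944], [0.0, 0.0, 1.0]], 'T_tool_cam': [[1.0, -0.0007, -0.0001, -0.0001], [0.0007, 0.9494, 0.3139, -0.0798], [-0.0001, -0.3139, 0.9494, -0.1279], [0.0, 0.0, 0.0, 1.0]]}
```

View pics/scene0.png

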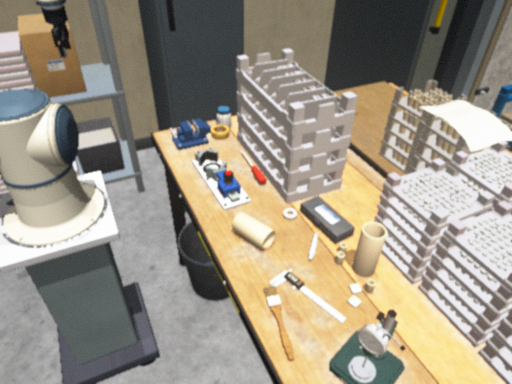

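View pics/top0.png

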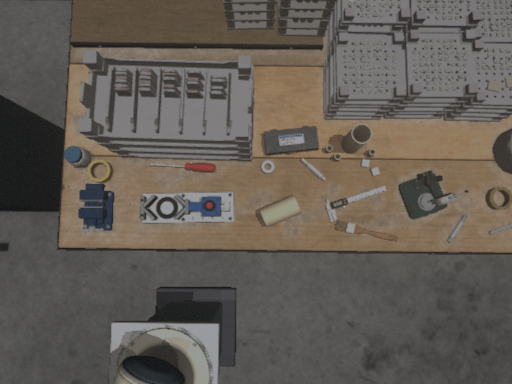

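View pics/wrist0.png

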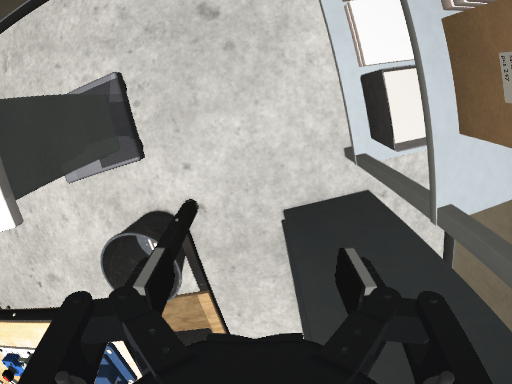

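The top view shows the seat near (167,207), the knob near (210,206) and the tube near (279,211). The slide runs towards the left of the picture, which is about world +y.

```bash
cat > h.py <<'E'
import numpy as np,cv2
from workcell import manip
from scipy.spatial.transform import Rotation as Ro
def ray_plane(n,uv,z,pose=None):
    c=manip.camera_params(n);K=np.array(c["intrinsics"]);u,v=uv
    x=(u-K[0,2])/K[0,0];y=(v-K[1,2])/K[1,1]
    if n=="wrist":
        r=np.hypot(x,y);d=np.array([x/r*np.sin(r),y/r*np.sin(r),np.cos(r)]) if r>1e-9 else np.array([0,0,1.])
        T=np.array(c["T_tool_cam"]);p,q=pose;R=Ro.from_quat([q[1],q[2],q[3],q[0]]).as_matrix()
        o=R@T[:3,3]+p;d=R@T[:3,:3]@d
    else:
        R=np.array(c["R"]);o=-R.T@np.array(c["t"]);d=R.T@np.array([x,y,1])
    return o+d*(z-o[2])/d[2]
def proj(n,X,pose=None):
    c=manip.camera_params(n);K=np.array(c["intrinsics"])
    if n=="wrist":
        T=np.array(c["T_tool_cam"]);p,q=pose;R=Ro.from_quat([q[1],q[2],q[3],q[0]]).as_matrix()
        Y=T[:3,:3].T@(R.T@(np.array(X)-p)-T[:3,3]);a=np.arctan2(np.hypot(*Y[:2]),Y[2]);h=Y[:2]/np.hypot(*Y[:2])*a
    else:
        Y=np.array(c["R"])@X+np.array(c["t"]);h=Y[:2]/Y[2]
    return K[0,0]*h+K[:2,2]
def snap(n,f):
    s=manip.read_state();pose=(np.array(s["ee_pos"]),np.array(s["eef_rot"]))
    p,d=manip.snapshot(n);cv2.imwrite(f"pics/{f}.png",p);np.save(f"pics/{f}.npy",d);return p,d,pose
E
python3 - <<'E'
from h import *
p=cv2.imread("pics/top0.png");h=cv2.cvtColor(p,cv2.COLOR_BGR2HSV)
cv2.imwrite("pics/topz.png",cv2.resize(p[150:250,70:310],None,fx=3.3,fy=3.3,interpolation=cv2.INTER_CUBIC))
for y in (200,211,222): print([h[y,x].tolist() for x in (255,270,280,290,305)])
# depth-based tube mask
d=np.load("pics/top0.npy")
c=manip.camera_params("top");K=np.array(c["intrinsics"]);R=np.array(c["R"]);t=np.array(c["t"])
v,u=np.mgrid[:384,:512];P=np.stack([(u-K[0,2])/K[0,0]*d,(v-K[1,2])/K[1,1]*d,d],-1);W=(P-t)@R
m=(W[...,2]>0.02)&(W[...,2]<0.08);m[:, :250]=0;m[:,308:]=0;m[:190]=0;m[235:]=0
m=m.astype(np.uint8);pts=W[m>0];print(len(pts),pts.mean(0),pts[:,2].max())
r=cv2.minAreaRect(pts[:,:2].astype(np.float32));print("tube",r)
# knob red top
hh=h[190:225,195:225];mm=((hh[...,0]<8)|(hh[...,0]>172))&(hh[...,1]>120)&(hh[...,2]>70)
ys,xs=np.nonzero(mm);print(len(xs),xs.mean()+195,ys.mean()+190);print("knob",ray_plane("top",(xs.mean()+195,ys.mean()+190),.083))
print("seat",ray_plane("top",(167,207),.01))
E
```

```text
[[16, 64, 124], [16, 73, 123], [16, 66, 89], [20, 55, 149], [16, 87, 132]]
[[15, 73, 115], [26, 45, 152], [33, 35, 154], [29, 42, 152], [16, 66, 132]]
[[16, 90, 131], [17, 60, 145], [15, 71, 126], [16, 66, 127], [15, 69, 133]]
729 [ 0.48289135 -0.3364413   0.05243459] 0.06499042707030998
tube ((0.4833933711051941, -0.3362756371498108), (0.057763323187828064, 0.10937189310789108), 23.68811798095703)
25 208.6 204.96
knob [ 0.49534374 -0.13284272  0.083     ]
seat [0.49272695 0.00131757 0.01      ]
```

View pics/topz.png

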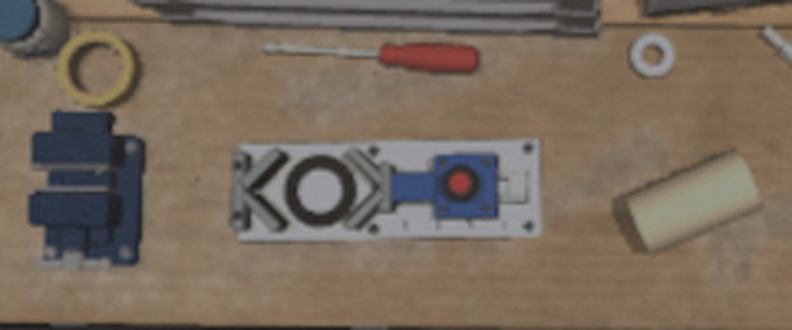

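```bash
cat >> h.py <<'E'
def st():
    s=manip.read_state();q=np.array(s["eef_rot"]);return np.array(s["ee_pos"]),Ro.from_quat([q[1],q[2],q[3],q[0]]),s
def frame(zt,xt):
    z=np.array(zt,float);z/=np.linalg.norm(z);x=np.array(xt,float);x-=z*(x@z);x/=np.linalg.norm(x)
    return Ro.from_matrix(np.stack([x,np.cross(z,x),z],1))
def go(P,R=None):
    p,R0,s=st();d=R0.inv().apply(np.array(P)-p)/.15
    print("t",round(s["clock"],2),"shift",np.round(d,3),"rows",round(np.linalg.norm(d)*.15/.0417,1),end=" ")
    if R is not None:
        r=(R0.inv()*R).as_rotvec();print("turn",np.round(r/(np.pi/2),3),"deg",round(np.degrees(np.linalg.norm(r)),1))
    else: print()
def show():
    p,R,s=st();print("t",round(s["clock"],2),"p",np.round(p,4),"z",np.round(R.as_matrix()[:,2],3),"x",np.round(R.as_matrix()[:,0],3),"q",np.round(s["qpos"],3),"F",np.round(s["force"],1),"op",round(s["opening"],4))
    import json;open("log.txt","a").write(json.dumps([list(map(float,s["qpos"])),list(map(float,p)),R.as_matrix().tolist()])+"\n")
E
python3 -c "
from h import *
show()"
python3 -m jog '[{"dx":-0.25,"dy":0.19,"dz":-0.08,"rz":0.08},{"dx":-0.5,"dy":0.38,"dz":-0.15,"rz":0.16},{"dx":-0.75,"dy":0.57,"dz":-0.23,"rz":0.24},{"dx":-1,"dy":0.76,"dz":-0.3,"rz":0.32},{"dx":-1,"dy":0.76,"dz":-0.3,"rz":0.4}]'
python3 -c "
from h import *
show();go([.42,-.07,.33],frame([0,0,-1],[0,-1,0]))"
```

```text
t 0.15 p [0.149  0.6067 0.2448] z [-0.    -0.001 -1.   ] x [ 0.238  0.971 -0.001] q [ 1.234  0.494  1.346 -0.     1.302 -0.095] F [ 0.7 -0.1  0.3] op 0.0854
t 0.15 p [0.149  0.6067 0.2448] z [-0.    -0.001 -1.   ] x [ 0.238  0.971 -0.001] q [ 1.234  0.494  1.346 -0.     1.302 -0.095] F [ 0.7 -0.1  0.3] op 0.0854
t 0.15 shift [-3.951  2.831 -0.564] rows 17.6 turn [1.000e-03 0.000e+00 1.847e+00] deg 166.2validation failed for argument at $[0]...
```

```bash

python3 -m jog '[{"dx":-0.25,"dy":0.19,"dz":-0.08,"rx":0,"ry":0,"rz":0.08},{"dx":-0.5,"dy":0.38,"dz":-0.15,"rx":0,"ry":0,"rz":0.16},{"dx":-0.75,"dy":0.57,"dz":-0.23,"rx":0,"ry":0,"rz":0.24},{"dx":-1,"dy":0.76,"dz":-0.3,"rx":0,"ry":0,"rz":0.32},{"dx":-1,"dy":0.76,"dz":-0.3,"rx":0,"ry":0,"rz":0.4}]'; echo
python3 -c "
from h import *
show();go([.42,-.07,.33],frame([0,0,-1],[0,-1,0]))"
```

```text
clock: 0.57
ee_pos: [0.2244, 0.431, 0.2905]
eef_rot: [0.001, 0.94, 0.342, -0.0]
force: [0.5, 0.8, 1.4]
opening: 0.0851

t 0.57 p [0.2244 0.431  0.2905] z [-0.    -0.001 -1.   ] x [ 0.766  0.643 -0.001] q [ 9.680e-01  2.510e-01  1.610e+00 -1.000e-03  1.282e+00  2.700e-01] F [0.5 0.8 1.4] op 0.0851
t 0.57 shift [-1.15   3.397 -0.258] rows 12.9 turn [ 1.000e-03 -0.000e+00  1.445e+00] deg 130.0
```

```bash

python3 -m jog '[{"dx":-0.34,"dy":1,"dz":-0.1,"rx":0,"ry":0,"rz":0.4},{"dx":-0.34,"dy":1,"dz":-0.1,"rx":0,"ry":0,"rz":0.4},{"dx":-0.34,"dy":1,"dz":-0.1,"rx":0,"ry":0,"rz":0.4},{"dx":-0.34,"dy":1,"dz":-0.1,"rx":0,"ry":0,"rz":0.4},{"dx":-0.34,"dy":1,"dz":-0.1,"rx":0,"ry":0,"rz":0.4}]' >/dev/null
python3 -c "
from h import *
show();go([.42,-.07,.33],frame([0,0,-1],[0,-1,0]))"
```

```text
t 0.98 p [0.2833 0.2787 0.3063] z [ 0.001 -0.003 -1.   ] x [0.998 0.07  0.001] q [ 0.629  0.099  1.762 -0.003  1.282  0.56 ] F [0.4 1.4 0.7] op 0.0855
t 0.98 shift [ 0.747  2.383 -0.151] rows 9.0 turn [ 1.000e-03 -2.000e-03  1.044e+00] deg 94.0
```

```bash

python3 -m jog '[{"dx":0.31,"dy":1,"dz":-0.1,"rx":0,"ry":0,"rz":0.4},{"dx":0.31,"dy":1,"dz":-0.1,"rx":0,"ry":0,"rz":0.4},{"dx":0.31,"dy":1,"dz":-0.1,"rx":0,"ry":0,"rz":0.4},{"dx":0.31,"dy":1,"dz":-0.1,"rx":0,"ry":0,"rz":0.4},{"dx":0.31,"dy":1,"dz":-0.1,"rx":0,"ry":0,"rz":0.4}]' >/dev/null
python3 -c "
from h import *
show();go([.42,-.07,.33],frame([0,0,-1],[0,-1,0]))"
```

```text
t 1.4 p [0.3424 0.1271 0.3224] z [ 0.003 -0.004 -1.   ] x [ 0.851 -0.526  0.004] q [ 0.195  0.028  1.793 -0.005  1.319  0.75 ] F [0.3 0.5 0.3] op 0.0852
t 1.4 shift [ 1.131  0.845 -0.044] rows 5.1 turn [-0.    -0.003  0.647] deg 58.3
```

```bash

python3 -m jog '[{"dx":1,"dy":0.75,"dz":-0.04,"rx":0,"ry":0,"rz":0.65},{"dx":1,"dy":0.75,"dz":-0.04,"rx":0,"ry":0,"rz":0.65},{"dx":1,"dy":0.75,"dz":-0.04,"rx":0,"ry":0,"rz":0.65},{"dx":1,"dy":0.75,"dz":-0.04,"rx":0,"ry":0,"rz":0.65},{"dx":1,"dy":0.75,"dz":-0.04,"rx":0,"ry":0,"rz":0.65},{"dx":1,"dy":0.75,"dz":-0.04,"rx":0,"ry":0,"rz":0.65},{"dx":1,"dy":0.75,"dz":-0.04,"rx":0,"ry":0,"rz":0.65},{"dx":1,"dy":0.75,"dz":-0.04,"rx":0,"ry":0,"rz":0.65}]' >/dev/null
python3 - <<'E'
from h import *
show();go([.42,-.07,.33],frame([0,0,-1],[0,-1,0]))
snap("wrist","w1")
import json
L=[json.loads(l) for l in open("log.txt")]
L=[L[0]]+L[2:]
# planar model fit
A=[];b=[]
for q,p,R in L:
    r=np.hypot(p[0],p[1]);a=q[1];c=q[1]+q[2];s=c+q[4]
    print(np.round([r,p[2],a,c,s],4), round(np.arctan2(p[1],p[0])-q[0],4))
E
```

```text
t 2.07 p [ 0.4107 -0.0481  0.3291] z [ 0.002 -0.004 -1.   ] x [ 0.024 -1.     0.004] q [-0.259  0.1    1.694 -0.003  1.345  1.289] F [ 0.2 -0.5  0.4] op 0.0857
t 2.07 shift [ 0.147 -0.059 -0.006] rows 0.6 turn [-0.001 -0.002  0.015] deg 1.4
[0.6248 0.2448 0.4941 1.84   3.1425] 0.0955
[0.486  0.2905 0.2507 1.8608 3.1428] 0.1225
[0.3974 0.3063 0.0985 1.8609 3.1425] 0.1484
[0.3652 0.3224 0.0281 1.8212 3.1397] 0.1599
[0.4135 0.3291 0.1001 1.794  3.1387] 0.1422
```

View pics/w1.png

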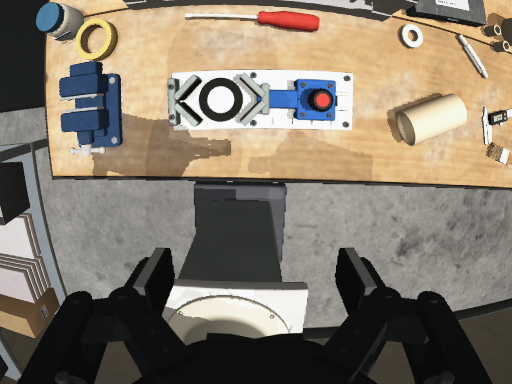

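Wrist view shows the seat ring centre about (221,99), red knob top about (320,100), and tube from (405,125) to (458,107). The jaws' gap and the plate are also clear.

```bash
python3 - <<'E'
from h import *
import json
L=[json.loads(l) for l in open("log.txt")];L=[L[0]]+L[2:]
A=[];b=[]
for q,p,R in L:
    r=np.sqrt(p[0]**2+p[1]**2-.0594**2);a=q[1];c=q[1]+q[2]
    A+= [[1,0,np.sin(a),np.sin(c),np.cos(c)],[0,1,np.cos(a),np.cos(c),-np.sin(c)]];b+=[r,p[2]]
A=np.array(A);b=np.array(b)
for cols in ([1,2,3],[0,1,2,3],[1,2,3,4],[0,1,2,3,4]):
    x,res,_,_=np.linalg.lstsq(A[:,cols],b,rcond=None);print(cols,np.round(x,4),np.abs(A[:,cols]@x-b).max())
# wrist measure
s=manip.read_state();pose=(np.array(s["ee_pos"]),np.array(s["eef_rot"]))
p=cv2.imread("pics/w1.png");h=cv2.cvtColor(p,cv2.COLOR_BGR2HSV)
def cen(m,x0,x1,y0,y1):
    m=m.astype(np.uint8);k=np.zeros_like(m);k[y0:y1,x0:x1]=m[y0:y1,x0:x1]
    ys,xs=np.nonzero(k);return np.array([xs.mean(),ys.mean()]),len(xs),(xs.min(),xs.max(),ys.min(),ys.max())
red=((h[...,0]<8)|(h[...,0]>172))&(h[...,1]>130)&(h[...,2]>70)
c,n,bb=cen(red,300,345,80,120);print("red",c,n,bb,ray_plane("wrist",c,.083,pose))
# bright disc inside the seat ring; ring dark blob
dark=h[...,2]<60
m=np.zeros(dark.shape,np.uint8);m[72:128,193:249]=dark[72:128,193:249]
n,l,stt,ce=cv2.connectedComponentsWithStats(m)
i=1+np.argmax(stt[1:,4]);cnt,_=cv2.findContours((l==i).astype(np.uint8),cv2.RETR_CCOMP,cv2.CHAIN_APPROX_NONE)
for cc in cnt:
    if len(cc)>20:
        P=np.array([ray_plane("wrist",t[0],.010,pose)[:2] for t in cc],np.float32);e=cv2.fitEllipse(P);print("ring",np.round(e[0],4),np.round(e[1],4))
# tube depth
d=np.load("pics/w1.npy");print(d[100,221],d[100,320],d[90:112:4,300:345:4])
E
```

```text
[1, 2, 3] [-0.1792  0.5894  0.354 ] 0.00514616521548239
[0, 1, 2, 3] [-0.0333 -0.1705  0.5896  0.3884] 0.0048370029061998165
[1, 2, 3, 4] [-0.0466  0.5961  0.3891  0.1347] 5.47797036717923e-05
[0, 1, 2, 3, 4] [-0.     -0.0466  0.5961  0.3892  0.1347] 5.4652615509909186e-05
red [322.36486486  99.64864865] 148 (np.int64(316), np.int64(329), np.int64(93), np.int64(106)) [ 0.4945204 -0.1335966  0.083    ]
ring [0.492  0.0026] [0.0629 0.0636]
ring [0.4917 0.0025] [0.0433 0.0437]
0.4250056 0.35553297 [[0.38790512 0.38651592 0.38560438 0.3865221  0.35310674 0.35277942
  0.35339233 0.3567779  0.3860748  0.4211585  0.41841337 0.41902718]
 [0.38838127 0.38967216 0.38889164 0.35689318 0.35404757 0.35391426
  0.35318387 0.35429472 0.38859418 0.4097799  0.40967938 0.40910408]
 [0.39094824 0.39075205 0.3862819  0.356535   0.35524064 0.35560176
  0.35475796 0.35350835 0.35614198 0.41660577 0.41072488 0.409546  ]
 [0.39275327 0.39107758 0.3720889  0.35833344 0.35625774 0.35623294
  0.35606074 0.3561644  0.         0.41826597 0.4131141  0.41201055]
 [0.39360344 0.39421412 0.39403617 0.36094737 0.35824752 0.35775596
  0.35819662 0.3583961  0.39322007 0.41496184 0.41457808 0.41606063]
 [0.3944994  0.39723158 0.3968424  0.3964216  0.3649829  0.36068997
  0.36212894 0.39588314 0.39511412 0.         0.41713175 0.4300972 ]]
```

```bash

python3 -m jog '[{"dx":0.6,"dy":0,"dz":0,"rx":0.2,"ry":0.2,"rz":0},{"dx":0.6,"dy":0,"dz":0,"rx":0.2,"ry":0.2,"rz":0},{"dx":0.6,"dy":0,"dz":0,"rx":0.2,"ry":0.2,"rz":0}]' >/dev/null
python3 -c "
from h import *
show()"
python3 -m jog '[{"dx":0.6,"dy":0,"dz":0,"rx":0.0,"ry":0.2,"rz":0},{"dx":0.6,"dy":0,"dz":0,"rx":0.0,"ry":0.2,"rz":0},{"dx":0.6,"dy":0,"dz":0,"rx":0.0,"ry":0.2,"rz":0}]' >/dev/null
python3 - <<'E'
from h import *
show()
import json
from scipy.optimize import least_squares
L=[json.loads(l) for l in open("log.txt")];L=[L[0]]+L[2:]
def fk(q,x):
    d1,lat,L1,L2,e,Lt,lat2=x
    q=np.array(q);R1=Ro.from_euler('z',q[0]);R3=R1*Ro.from_euler('y',q[1]+q[2])
    R=R3*Ro.from_euler('z',q[3])*Ro.from_euler('y',q[4])*Ro.from_euler('z',q[5]+np.pi)
    p=np.array([0,0,d1])+R1.apply([L1*np.sin(q[1]),lat,L1*np.cos(q[1])])+R3.apply([e,0,L2])+(R3*Ro.from_euler('z',q[3])).apply([0,lat2,0])+R.apply([0,0,Lt])
    return p,R
for q,p,R in L: print((fk(q,[0]*7)[1].inv()*Ro.from_matrix(R)).magnitude())
f=lambda x:np.concatenate([fk(q,x)[0]-p for q,p,R in L])
o=least_squares(f,[.3,.0594,.596,.389,.135,.35,0]);print(np.round(o.x,4),np.abs(o.fun).max())
E
```

```text
t 2.37 p [ 0.4127 -0.1423  0.3306] z [ 0.269 -0.265 -0.926] x [-0.019 -0.963  0.27 ] q [-0.354 -0.012  1.88  -0.195  0.927  1.288] F [ 0.2 -0.8  0. ] op 0.0854
t 2.62 p [ 0.4113 -0.2317  0.3569] z [ 0.252 -0.556 -0.792] x [-0.101 -0.829  0.55 ] q [-0.338  0.013  1.905 -0.633  0.84   1.595] F [0.4 0.2 0.5] op 0.0853
2.988780718439924e-16
3.097288986883199e-16
5.401012672376601e-16
4.292738206022263e-16
3.340914374820394e-16
2.325192340404916e-16
3.6295124768498446e-16
[0.2566 0.0596 0.5968 0.3844 0.1179 0.3213 0.    ] 1.086183365472948e-10
```

```bash
cat >> h.py <<'E'
X=[.2566,.0596,.5968,.3844,.1179,.3213]
LO=np.array([-2.91,-.82,.22,-1.22,.12,-3.08]);HI=np.array([2.91,2.16,2.67,4.37,2.79,3.08])
def ik(p,R):
    d1,lat,L1,L2,e,Lt=X;z=R.as_matrix()[:,2];w=np.array(p)-Lt*z
    r=np.hypot(w[0],w[1])
    if r<lat: return None
    q1=np.arctan2(w[1],w[0])-np.arcsin(lat/r);rr=np.sqrt(r*r-lat*lat);h=w[2]-d1
    Le=np.hypot(L2,e);off=np.arctan2(e,L2);D=np.hypot(rr,h);c=(D*D-L1*L1-Le*Le)/(2*L1*Le)
    if abs(c)>1: return None
    t=np.arccos(c);q3=t-off;q2=np.arctan2(rr,h)-np.arctan2(Le*np.sin(t),L1+Le*np.cos(t))
    R3=Ro.from_euler('z',q1)*Ro.from_euler('y',q2+q3)
    a=(R3.inv()*R).as_euler('ZYZ');q4,q5,q6=a
    q6=(q6-np.pi+np.pi)%(2*np.pi)-np.pi
    q4s=[v for v in (q4,q4+2*np.pi,q4-2*np.pi) if LO[3]<=v<=HI[3]]
    q4=min(q4s,key=lambda v:abs(v-1.5)) if 0 else (q4s[0] if q4s else q4)
    return np.array([q1,q2,q3,q4,q5,q6])
def marg(q): return np.minimum(q-LO,HI-q).min()
def q_line(n=0):pass
E
cat > plan.py <<'E'
from h import *
mid=np.array([.4834,-.3363,.029]);a=np.array([-.402,.916,0]);a/=np.linalg.norm(a);seat=np.array([.492,.0025,.01]);up=np.array([0,0,1.])
def cand(sg,phi,s,psi,flip):
    el=sg*a;f=np.radians(phi)
    z=np.cos(f)*el-np.sin(f)*up;x=flip*np.cross(el,up)
    Rp=frame(z,x);Pp=mid-s*el+.005*z
    # place: el->-up ; horizontal pointing dir u
    u=np.array([np.cos(psi),np.sin(psi),0]);z2=np.cos(f)*(-up)+np.sin(f)*u
    x2=flip*np.cross(-up,u); # el x up -> map: el->-up, up->-u ; cross(el,up)->cross(-up,-u)
    x2=flip*np.cross(up,u)
    Rq=frame(z2,x2);Pq=seat+up*(.055+s)+.005*z2
    return Pp,Rp,Pq,Rq
E
python3 - <<'E'
from plan import *
# check x mapping consistency: tube axis in tool frame same
out=[]
for sg in(1,-1):
  for phi in (30,40,45,50,60):
    for psi in np.radians(np.arange(-180,180,10)):
      for fl in (1,-1):
        Pp,Rp,Pq,Rq=cand(sg,phi,.027,psi,fl)
        assert np.allclose(Rp.inv().apply(sg*a),Rq.inv().apply(-up))
        A=ik(Pp,Rp);B=ik(Pq,Rq)
        if A is None or B is None: continue
        m=min(marg(A),marg(B))
        if m>.08: out.append((m-0.15*np.abs(A-B).max(),m,sg,phi,round(np.degrees(psi)),fl,np.round(A,2),np.round(B,2)))
out.sort(key=lambda o:-o[0])
print(len(out))
for o in out[:40]: print(*o)
E
```

```text
580
0.5073669353391148 0.9534636987462557 1 60 100 -1 [-0.82  0.95  1.17  0.17  1.52  1.86] [-0.56  0.9   1.61  0.7   1.51 -1.11]
0.506295636631451 0.9534636987462557 1 60 90 -1 [-0.82  0.95  1.17  0.17  1.52  1.86] [-0.61  0.87  1.72  0.8   1.4  -1.12]
0.5053532598956841 0.9534636987462557 1 60 110 -1 [-0.82  0.95  1.17  0.17  1.52  1.86] [-0.5   0.92  1.51  0.61  1.62 -1.13]
0.5006229424790651 0.9534636987462557 1 60 120 -1 [-0.82  0.95  1.17  0.17  1.52  1.86] [-0.45  0.94  1.42  0.52  1.72 -1.16]
0.493397418369238 0.9534636987462557 1 60 130 -1 [-0.82  0.95  1.17  0.17  1.52  1.86] [-0.39  0.97  1.34  0.43  1.8  -1.21]
0.4710521830463355 0.9534636987462557 1 60 130 1 [-0.82  0.95  1.17  0.17  1.52 -1.28] [-0.39  0.97  1.34  0.43  1.8   1.93]
0.4653361576725162 0.8409070809382835 1 60 -150 1 [-0.82  0.95  1.17  0.17  1.52 -1.28] [ 0.11  1.01  1.21 -0.38  1.91  1.22]
0.4638266589365083 0.9534636987462557 1 60 120 1 [-0.82  0.95  1.17  0.17  1.52 -1.28] [-0.45  0.94  1.42  0.52  1.72  1.98]
0.45909634151988943 0.9534636987462557 1 60 110 1 [-0.82  0.95  1.17  0.17  1.52 -1.28] [-0.5
[... 3236 characters left out ...]
3  1.04  1.04  0.21  1.73  1.86] [-0.36  0.88  1.41  0.38  1.65 -1.2 ]
0.3643617155016269 0.8456736740211444 1 60 150 -1 [-0.82  0.95  1.17  0.17  1.52  1.86] [-0.26  1.01  1.21  0.24  1.94 -1.35]
0.36357059224891025 0.7182508833813248 1 50 -130 1 [-0.83  1.04  1.04  0.21  1.73 -1.29] [ 0.19  0.88  1.41 -0.5   1.6   1.08]
0.3602054898347449 0.8219731389628786 1 50 150 1 [-0.83  1.04  1.04  0.21  1.73 -1.29] [-0.25  0.91  1.3   0.21  1.78  1.79]
0.35554836161810127 0.69335260058496 1 40 -120 1 [-0.85  1.13  0.91  0.25  1.94 -1.28] [ 0.2   0.77  1.55 -0.52  1.35  0.97]
0.35387459145539113 0.7571739427553354 1 45 -170 1 [-0.84  1.08  0.98  0.23  1.84 -1.28] [-0.03  0.89  1.29 -0.14  1.73  1.4 ]
```

```bash
cat >> h.py <<'E'
def path(P,R,n=12):
    p,R0,s=st();rv=(R0.inv()*R).as_rotvec();qs=[]
    for t in np.linspace(0,1,n):
        q=ik(p+t*(np.array(P)-p),R0*Ro.from_rotvec(rv*t));qs.append(q)
    if any(q is None for q in qs): print("unreachable in path");return
    qs=np.array(qs);print("minmargin",round(min(marg(q) for q in qs),2),"end",np.round(qs[-1],2),"maxstep",np.round(np.abs(np.diff(qs,axis=0)).max(0),2))
E
python3 - <<'E'
from plan import *
Pp,Rp,Pq,Rq=cand(1,50,.025,np.pi/2,-1)
print(Pp,Rp.as_matrix().round(3).tolist());z=Rp.as_matrix()[:,2]
show();print(ik(st()[0],st()[1]).round(3))
go(Pp-.13*z,Rp);path(Pp-.13*z,Rp)
E
```

```text
[ 0.49215511 -0.35624945  0.02516978] [[-0.916, -0.308, -0.258], [-0.402, 0.701, 0.589], [-0.0, 0.643, -0.766]]
t 2.62 p [ 0.4113 -0.2317  0.3569] z [ 0.252 -0.556 -0.792] x [-0.101 -0.829  0.55 ] q [-0.338  0.013  1.905 -0.633  0.84   1.595] F [0.4 0.2 0.5] op 0.0853
[-0.338  0.013  1.905 -0.633  0.84   1.595]
t 2.62 shift [ 0.183 -0.246  2.163] rows 7.9 turn [-0.765 -0.481  0.605] deg 97.9
minmargin 0.51 end [-0.86  1.04  0.73  0.21  2.05  1.89] maxstep [0.06 0.1  0.13 0.11 0.12 0.09]
```

```bash

python3 -m jog '[{"dx":0.1,"dy":-0.15,"dz":1,"rx":-0.45,"ry":-0.28,"rz":0.36},{"dx":0.1,"dy":-0.15,"dz":1,"rx":-0.45,"ry":-0.28,"rz":0.36},{"dx":0.1,"dy":-0.15,"dz":1,"rx":-0.45,"ry":-0.28,"rz":0.36},{"dx":0.1,"dy":-0.15,"dz":1,"rx":-0.45,"ry":-0.28,"rz":0.36},{"dx":0.1,"dy":-0.15,"dz":1,"rx":-0.45,"ry":-0.28,"rz":0.36},{"dx":0.1,"dy":-0.15,"dz":1,"rx":-0.45,"ry":-0.28,"rz":0.36},{"dx":0.1,"dy":-0.15,"dz":1,"rx":-0.45,"ry":-0.28,"rz":0.36},{"dx":0.1,"dy":-0.15,"dz":1,"rx":-0.45,"ry":-0.28,"rz":0.36}]' >/dev/null
python3 - <<'E'
from plan import *
Pp,Rp,Pq,Rq=cand(1,50,.025,np.pi/2,-1)
z=Rp.as_matrix()[:,2]
show()
go(Pp-.13*z,Rp);path(Pp-.13*z,Rp)
E
```

```text
t 3.28 p [ 0.4697 -0.3261  0.2525] z [-0.235  0.056 -0.97 ] x [-0.624 -0.774  0.107] q [-0.655  0.524  1.296 -0.099  1.545  1.62 ] F [-0.2  0.8 -0.5] op 0.0854
t 3.28 shift [ 0.227 -0.911  0.699] rows 4.2 turn [-0.315 -0.197  0.246] deg 40.1
minmargin 0.51 end [-0.86  1.04  0.73  0.21  2.05  1.89] maxstep [0.02 0.05 0.06 0.03 0.05 0.04]
```

```bash

python3 -m jog '[{"dx":0.04,"dy":-0.4,"dz":0.1,"rx":-0.1,"ry":-0.06,"rz":0.08},{"dx":0.23,"dy":-0.91,"dz":0.7,"rx":-0.315,"ry":-0.197,"rz":0.246},{"dx":0.23,"dy":-0.91,"dz":0.7,"rx":-0.315,"ry":-0.197,"rz":0.246},{"dx":0.23,"dy":-0.91,"dz":0.7,"rx":-0.315,"ry":-0.197,"rz":0.246},{"dx":0.23,"dy":-0.91,"dz":0.7,"rx":-0.315,"ry":-0.197,"rz":0.246},{"dx":0.23,"dy":-0.91,"dz":0.7,"rx":-0.315,"ry":-0.197,"rz":0.246},{"dx":0.23,"dy":-0.91,"dz":0.7,"rx":-0.315,"ry":-0.197,"rz":0.246},{"dx":0.23,"dy":-0.91,"dz":0.7,"rx":-0.315,"ry":-0.197,"rz":0.246}]' >/dev/null
python3 - <<'E'
from plan import *
Pp,Rp,Pq,Rq=cand(1,50,.025,np.pi/2,-1)
show()
go(Pp,Rp);path(Pp,Rp)
p,d,pose=snap("wrist","w2")
for X,c in ((mid+a*.055,(0,0,255)),(mid-a*.055,(255,0,0)),(mid,(0,255,0))):
    cv2.circle(p,tuple(int(v) for v in proj("wrist",X,pose)),4,c,1)
cv2.imwrite("pics/w2m.png",p)
E
```

```text
t 3.95 p [ 0.5249 -0.4334  0.1237] z [-0.259  0.588 -0.766] x [-0.915 -0.404 -0.001] q [-0.866  1.037  0.729  0.209  2.044  1.89 ] F [0.2 0.2 0.7] op 0.0853
t 3.95 shift [-0.007  0.006  0.862] rows 3.1 turn [-0.    -0.     0.002] deg 0.1
minmargin 0.51 end [-0.83  1.03  1.05  0.21  1.73  1.86] maxstep [0.   0.   0.03 0.   0.03 0.  ]
```

View pics/w2m.png

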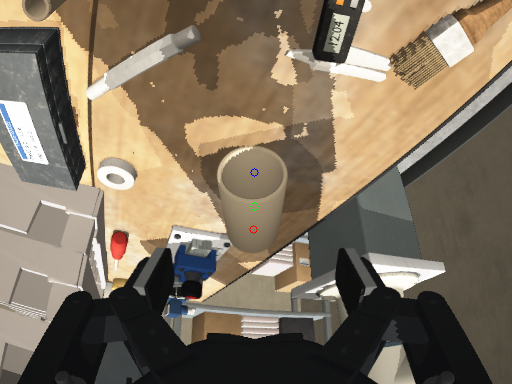

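The tube's near end is centred about (252,172), against a predicted (254,172). It lies straight between the fingers, so I go in.

```bash

python3 -m jog '[{"dx":0,"dy":0,"dz":0.2,"rx":0,"ry":0,"rz":0},{"dx":-0.003,"dy":0,"dz":0.4,"rx":0,"ry":0,"rz":0},{"dx":-0.007,"dy":0,"dz":0.6,"rx":0,"ry":0,"rz":0},{"dx":-0.007,"dy":0,"dz":0.8,"rx":0,"ry":0,"rz":0},{"dx":-0.007,"dy":0,"dz":0.86,"rx":0,"ry":0,"rz":0},{"dx":-0.007,"dy":0,"dz":0.86,"rx":0,"ry":0,"rz":0}]' 1 40
python3 -m jog '[{"dx":0,"dy":0,"dz":0,"rx":0,"ry":0,"rz":0},{"dx":0,"dy":0,"dz":0,"rx":0,"ry":0,"rz":0},{"dx":0,"dy":0,"dz":0,"rx":0,"ry":0,"rz":0},{"dx":0,"dy":0,"dz":0,"rx":0,"ry":0,"rz":0},{"dx":0,"dy":0,"dz":0,"rx":0,"ry":0,"rz":0},{"dx":0,"dy":0,"dz":0,"rx":0,"ry":0,"rz":0},{"dx":0,"dy":0,"dz":0,"rx":0,"ry":0,"rz":0},{"dx":0,"dy":0,"dz":0,"rx":0,"ry":0,"rz":0}]' -1 45
python3 -c "
from plan import *
Pp,Rp,Pq,Rq=cand(1,50,.025,np.pi/2,-1)
show();go(Pp,Rp)"
```

```text
clock: 4.5
ee_pos: [0.4931, -0.3546, 0.0267]
eef_rot: [-0.071, -0.197, 0.919, 0.334]
force: [0.8, 0.2, 0.2]
opening: 0.0855
clock: 5.17
ee_pos: [0.4943, -0.356, 0.0286]
eef_rot: [-0.069, -0.197, 0.92, 0.332]
force: [2.8, -0.5, 9.9]
opening: 0.057
t 5.17 p [ 0.4943 -0.356   0.0286] z [-0.259  0.584 -0.769] x [-0.913 -0.409 -0.004] q [-0.831  1.028  1.046  0.207  1.73   1.851] F [ 2.8 -0.5  9.9] op 0.057
t 5.17 shift [ 0.014 -0.011  0.02 ] rows 0.1 turn [-0.003 -0.001  0.005] deg 0.6
```

```bash

python3 -m jog '[{"dx":0,"dy":0.1,"dz":-0.12,"rx":0,"ry":0,"rz":0},{"dx":0,"dy":0.25,"dz":-0.3,"rx":0,"ry":0,"rz":0},{"dx":0,"dy":0.4,"dz":-0.48,"rx":0,"ry":0,"rz":0},{"dx":0,"dy":0.6,"dz":-0.72,"rx":0,"ry":0,"rz":0},{"dx":0,"dy":0.8,"dz":-0.95,"rx":0,"ry":0,"rz":0},{"dx":0,"dy":0.8,"dz":-0.95,"rx":0,"ry":0,"rz":0}]'
python3 - <<'E'
from plan import *
Pp,Rp,Pq,Rq=cand(1,50,.025,np.pi/2,-1)
show()
p,d,pose=snap("wrist","w3")
snap("scene","s3")
for h in (.25,.15): 
  W=np.array([.47,-.12,.3]) 
  go(W,Rq);path(W,Rq)
E
```

```text
clock: 5.67
ee_pos: [0.4946, -0.3571, 0.2224]
eef_rot: [-0.067, -0.198, 0.921, 0.328]
force: [-0.3, -0.5, -1.2]
opening: 0.0566
t 5.67 p [ 0.4946 -0.3571  0.2224] z [-0.253  0.578 -0.776] x [-0.912 -0.409 -0.007] q [-0.831  0.819  0.953  0.227  2.016  1.915] F [-0.3 -0.5 -1.2] op 0.0566
t 5.77 shift [-0.502  1.507  0.534] rows 6.0 turn [ 0.265 -0.166 -1.78 ] deg 162.6
minmargin 0.74 end [-0.76  0.52  1.49  0.6   1.78 -0.84] maxstep [0.02 0.05 0.08 0.04 0.07 0.26]
t 5.77 shift [-0.502  1.507  0.534] rows 6.0 turn [ 0.265 -0.166 -1.78 ] deg 162.6
minmargin 0.74 end [-0.76  0.52  1.49  0.6   1.78 -0.84] maxstep [0.02 0.05 0.08 0.04 0.07 0.26]
```

View pics/w3.png

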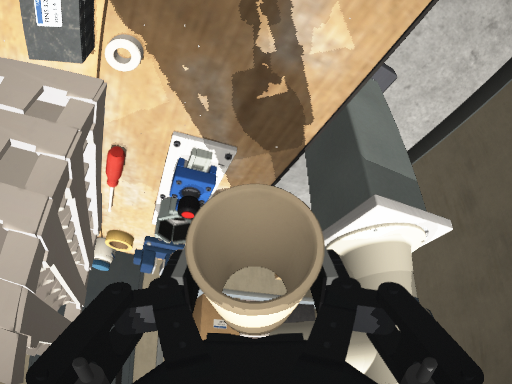

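```bash

python3 -m jog '[{"dx":-0.17,"dy":0.5,"dz":0.18,"rx":0.095,"ry":-0.06,"rz":-0.64},{"dx":-0.17,"dy":0.5,"dz":0.18,"rx":0.095,"ry":-0.06,"rz":-0.64},{"dx":-0.17,"dy":0.5,"dz":0.18,"rx":0.095,"ry":-0.06,"rz":-0.64},{"dx":-0.17,"dy":0.5,"dz":0.18,"rx":0.095,"ry":-0.06,"rz":-0.64},{"dx":-0.17,"dy":0.5,"dz":0.18,"rx":0.095,"ry":-0.06,"rz":-0.64},{"dx":-0.17,"dy":0.5,"dz":0.18,"rx":0.095,"ry":-0.06,"rz":-0.64},{"dx":-0.17,"dy":0.5,"dz":0.18,"rx":0.095,"ry":-0.06,"rz":-0.64},{"dx":-0.17,"dy":0.5,"dz":0.18,"rx":0.095,"ry":-0.06,"rz":-0.64}]'>/dev/null
python3 - <<'E'
from plan import *
Pp,Rp,Pq,Rq=cand(1,50,.025,np.pi/2,-1)
show()
W=np.array([.47,-.12,.3]) 
go(W,Rq);path(W,Rq)
E
```

```text
t 6.43 p [ 0.4865 -0.2778  0.2442] z [-0.094  0.574 -0.814] x [-0.235 -0.807 -0.542] q [-0.816  0.646  1.229  0.339  1.789  0.948] F [-0.6  0.2 -3.1] op 0.0571
t 6.43 shift [-1.025  0.332  0.311] rows 4.0 turn [ 0.171 -0.107 -1.151] deg 105.2
minmargin 1.0 end [-0.76  0.52  1.49  0.6   1.78 -0.84] maxstep [0.01 0.02 0.04 0.03 0.02 0.16]
```

```bash

python3 -m jog '[{"dx":-0.5,"dy":0.17,"dz":0.15,"rx":0.095,"ry":-0.06,"rz":-0.64},{"dx":-0.5,"dy":0.17,"dz":0.15,"rx":0.095,"ry":-0.06,"rz":-0.64},{"dx":-0.5,"dy":0.17,"dz":0.15,"rx":0.095,"ry":-0.06,"rz":-0.64},{"dx":-0.5,"dy":0.17,"dz":0.15,"rx":0.095,"ry":-0.06,"rz":-0.64},{"dx":-0.5,"dy":0.17,"dz":0.15,"rx":0.095,"ry":-0.06,"rz":-0.64},{"dx":-0.5,"dy":0.17,"dz":0.15,"rx":0.095,"ry":-0.06,"rz":-0.64},{"dx":-0.5,"dy":0.17,"dz":0.15,"rx":0.095,"ry":-0.06,"rz":-0.64},{"dx":-0.5,"dy":0.17,"dz":0.15,"rx":0.095,"ry":-0.06,"rz":-0.64}]'>/dev/null
python3 - <<'E'
from plan import *
Pp,Rp,Pq,Rq=cand(1,50,.025,np.pi/2,-1)
show()
W=np.array([.48,-.07,.28]) 
go(W,Rq);path(W,Rq)
E
```

```text
t 7.1 p [ 0.4772 -0.2011  0.271 ] z [ 0.02   0.67  -0.742] x [ 0.677 -0.554 -0.483] q [-0.819  0.555  1.403  0.499  1.732 -0.045] F [ 0.1  0.7 -1.5] op 0.0565
t 7.1 shift [-0.501 -0.472  0.542] rows 3.2 turn [ 0.077 -0.048 -0.524] deg 47.9
minmargin 1.06 end [-0.69  0.51  1.57  0.64  1.68 -0.82] maxstep [0.02 0.01 0.02 0.01 0.01 0.07]
```

```bash

python3 -m jog '[{"dx":-0.5,"dy":-0.47,"dz":0.54,"rx":0.077,"ry":-0.048,"rz":-0.524},{"dx":-0.5,"dy":-0.47,"dz":0.54,"rx":0.077,"ry":-0.048,"rz":-0.524},{"dx":-0.5,"dy":-0.47,"dz":0.54,"rx":0.077,"ry":-0.048,"rz":-0.524},{"dx":-0.5,"dy":-0.47,"dz":0.54,"rx":0.077,"ry":-0.048,"rz":-0.524},{"dx":-0.5,"dy":-0.47,"dz":0.54,"rx":0.077,"ry":-0.048,"rz":-0.524},{"dx":-0.5,"dy":-0.47,"dz":0.54,"rx":0.077,"ry":-0.048,"rz":-0.524},{"dx":-0.5,"dy":-0.47,"dz":0.54,"rx":0.077,"ry":-0.048,"rz":-0.524},{"dx":-0.5,"dy":-0.47,"dz":0.54,"rx":0.077,"ry":-0.048,"rz":-0.524}]'>/dev/null
python3 - <<'E'
from plan import *
Pp,Rp,Pq,Rq=cand(1,50,.025,np.pi/2,-1)
show()
go(Pq,Rq);path(Pq,Rq)
snap("scene","s4");snap("top","t4");p,d,pose=snap("wrist","w4")
p=cv2.imread("pics/s4.png");cv2.imwrite("pics/s4z.png",cv2.resize(p[90:250,150:310],None,fx=3.7,fy=3.7,interpolation=cv2.INTER_CUBIC))
E
```

```text
t 7.77 p [ 0.4798 -0.0708  0.2789] z [-0.001  0.766 -0.642] x [1.    0.003 0.002] q [-0.687  0.516  1.565  0.638  1.683 -0.828] F [-1.1 -0.2 -1.5] op 0.0568
t 7.77 shift [0.08  0.652 1.217] rows 5.0 turn [-0.     0.001  0.002] deg 0.2
minmargin 0.92 end [-0.56  0.79  1.75  0.75  1.27 -1.05] maxstep [0.01 0.03 0.02 0.02 0.04 0.02]
```

View pics/s4z.png

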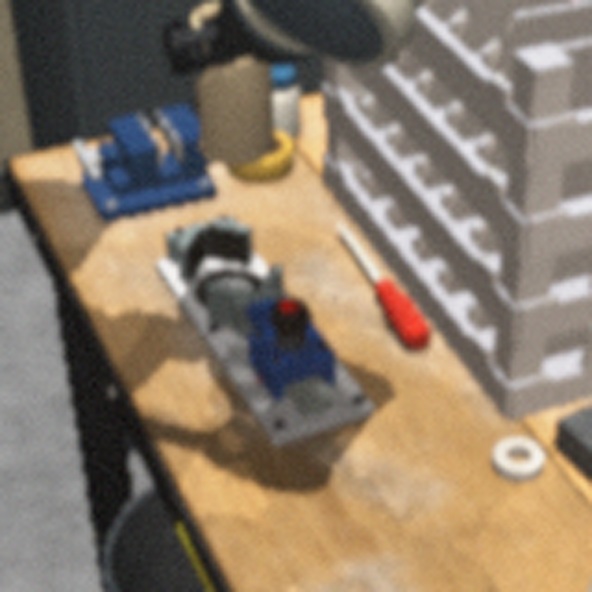

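View pics/w4.png

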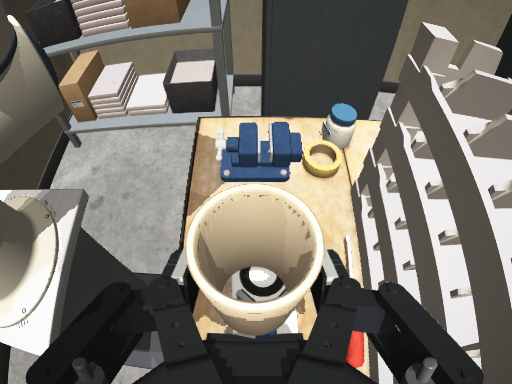

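```bash
python3 - <<'E'
from plan import *
s=manip.read_state();p0=np.array(s["ee_pos"]);q=s["eef_rot"];R=Ro.from_quat([q[1],q[2],q[3],q[0]]).as_matrix()
d=np.load("pics/w4.npy");c=manip.camera_params("wrist");K=np.array(c["intrinsics"]);T=np.array(c["T_tool_cam"])
v,u=np.mgrid[:384,:512];x=(u-K[0,2])/K[0,0];y=(v-K[1,2])/K[1,1];r=np.hypot(x,y);dirn=np.stack([x/r*np.tan(r),y/r*np.tan(r),np.ones_like(r)],-1)
P=dirn*d[...,None];W=(P@T[:3,:3].T+T[:3,3])@R.T+p0
g=p0-.005*R[:,2];print("grasp",g)
ax=g  # nominal axis passes here vertical
rho=np.hypot(W[...,0]-g[0],W[...,1]-g[1])
m=(d>0)&(rho<.04)&(W[...,2]>g[2]-.09)&(W[...,2]<g[2]+.06)&(v<335)
Q=W[m];print(len(Q),Q[:,2].max())
# far-wall bore + outer: histogram radius
from scipy.optimize import least_squares
top=Q[Q[:,2]>Q[:,2].max()-.006]
A=np.c_[top[:,:2]-g[:2],np.ones(len(top))];co=np.linalg.lstsq(A,top[:,2],rcond=None)[0]
for _ in range(5):
    a2=np.c_[Q[:,:2]-g[:2],np.ones(len(Q))];k=np.abs(Q[:,2]-a2@co)<.0025;k&=rho[m]>.02;co=np.linalg.lstsq(a2[k],Q[k,2],rcond=None)[0]
print("rim plane slopes deg",np.degrees(co[:2]),"z",co[2],k.sum());t=Q[k];e=cv2.minEnclosingCircle(t[:,:2].astype(np.float32));print("rim circ",e, "off from grasp",np.array(e[0])-g[:2])
# cylinder fit on inner wall points
iw=Q[(Q[:,2]<co[2]-.008)&(Q[:,2]>co[2]-.08)]
def f(x):
    cx,cy,sx,sy,r=x;h=iw[:,2]-g[2];return np.hypot(iw[:,0]-g[0]-cx-sx*h,iw[:,1]-g[1]-cy-sy*h)-r
o=least_squares(f,[0,0,0,0,.025],loss='soft_l1',f_scale=.001);print("cyl c(mm)",o.x[:2]*1e3,"tilt deg",np.degrees(o.x[2:4]),"r",o.x[4],len(iw),np.median(np.abs(o.fun)))
E
```

```text
grasp [ 0.47979664 -0.07442431  0.28279314]
17864 0.33610279029982676
rim plane slopes deg [ -0.32883679 -42.90605414] z 0.30684581707030817 1933
rim circ ((0.47987017035484314, -0.08147333562374115), 0.03552122786641121) off from grasp [ 7.35351927e-05 -7.04902853e-03]
cyl c(mm) [0.66156361 0.5212556 ] tilt deg [0.10813326 0.10690698] r 0.026650638683043446 7974 0.0005461741679051065
```

```bash
python3 - <<'E'
from plan import *
s=manip.read_state();p0=np.array(s["ee_pos"]);q=s["eef_rot"];R=Ro.from_quat([q[1],q[2],q[3],q[0]]).as_matrix()
d=np.load("pics/w4.npy");c=manip.camera_params("wrist");K=np.array(c["intrinsics"]);T=np.array(c["T_tool_cam"])
v,u=np.mgrid[:384,:512];x=(u-K[0,2])/K[0,0];y=(v-K[1,2])/K[1,1];r=np.hypot(x,y);dirn=np.stack([x/r*np.tan(r),y/r*np.tan(r),np.ones_like(r)],-1)
W=(dirn*d[...,None]@T[:3,:3].T+T[:3,3])@R.T+p0;g=p0-.005*R[:,2]
for col in (230,255,280):
    print(col,[(row,*(np.round((W[row,col]-g)*1e3).astype(int))) for row in list(range(180,204,2))+list(range(290,330,3)) if d[row,col]>0])
rho=np.hypot(W[...,0]-g[0],W[...,1]-g[1]);m=(d>0)&(rho<.031)&(rho>.025)&(v<300)
h,e=np.histogram((W[m][:,2]-g[2])*1e3,bins=np.arange(-90,50,4));print(list(zip(e.astype(int),h)))
E
```

```text
230 [(180, np.int64(-41), np.int64(242), np.int64(-277)), (182, np.int64(-41), np.int64(242), np.int64(-283)), (184, np.int64(-41), np.int64(238), np.int64(-283)), (186, np.int64(-41), np.int64(233), np.int64(-283)), (188, np.int64(-10), np.int64(29), np.int64(28)), (190, np.int64(-10), np.int64(28), np.int64(28)), (192, np.int64(-10), np.int64(27), np.int64(28)), (194, np.int64(-10), np.int64(27), np.int64(28)), (196, np.int64(-10), np.int64(25), np.int64(28)), (198, np.int64(-10), np.int64(25), np.int64(26)), (200, np.int64(-10), np.int64(25), np.int64(24)), (202, np.int64(-10), np.int64(25), np.int64(23)), (290, np.int64(-35), np.int64(55), np.int64(-282)), (293, np.int64(-35), np.int64(51), np.int64(-283)), (296, np.int64(-35), np.int64(47), np.int64(-285)), (299, np.int64(-8), np.int64(-20), np.int64(28)), (302, np.int64(-8), np.int64(-22), np.int64(29)), (305, np.int64(-8), np.int64(-23), np.int64(30)), (308, np.int64(-8), np.int64(-24), np.int64(26)), (311, np.int64(-9), np.int64(-24), np.int64(19)), (314, np.int64(-10), np.int64(-24), np.int64(11)), (317, np.int64(-11), np.in
[... 3182 characters left out ...]
), np.int64(186)), (np.int64(-42), np.int64(187)), (np.int64(-38), np.int64(193)), (np.int64(-34), np.int64(222)), (np.int64(-30), np.int64(228)), (np.int64(-26), np.int64(257)), (np.int64(-22), np.int64(264)), (np.int64(-18), np.int64(284)), (np.int64(-14), np.int64(311)), (np.int64(-10), np.int64(321)), (np.int64(-6), np.int64(373)), (np.int64(-2), np.int64(399)), (np.int64(2), np.int64(447)), (np.int64(6), np.int64(459)), (np.int64(10), np.int64(505)), (np.int64(14), np.int64(576)), (np.int64(18), np.int64(633)), (np.int64(22), np.int64(640)), (np.int64(26), np.int64(2461)), (np.int64(30), np.int64(4)), (np.int64(34), np.int64(0)), (np.int64(38), np.int64(0)), (np.int64(42), np.int64(0))]
```

Wrist depth shows the tube held vertical: tilt about 0.1°, centred within 0.7 mm, rim 28 mm above the grasp. I now move over the seat.

```bash

python3 -m jog '[{"dx":0.04,"dy":-0.16,"dz":0.19,"rx":0,"ry":0,"rz":0},{"dx":0.077,"dy":-0.33,"dz":0.39,"rx":0,"ry":0,"rz":0},{"dx":0.077,"dy":-0.33,"dz":0.39,"rx":0,"ry":0,"rz":0},{"dx":0.077,"dy":-0.33,"dz":0.39,"rx":0,"ry":0,"rz":0},{"dx":0.077,"dy":-0.33,"dz":0.39,"rx":0,"ry":0,"rz":0}]'>/dev/null
python3 - <<'E'
from plan import *
Rq=cand(1,50,.025,np.pi/2,-1)[3]
show();P=[.4913,.0058,.13];go(P,Rq);path(P,Rq);go([.4913,.0058,.0915],Rq)
p,d,pose=snap("wrist","w5");print(proj("wrist",seat,pose))
cv2.imwrite("pics/w5z.png",cv2.resize(p[170:350,170:340],None,fx=3,fy=3))
E
```

```text
t 8.33 p [0.4915 0.0059 0.2798] z [-0.     0.765 -0.644] x [ 1.    -0.003 -0.004] q [-0.563  0.479  1.634  0.703  1.588 -0.755] F [-0.2 -0.2 -2.3] op 0.0568
t 8.33 shift [0.003 0.765 0.643] rows 3.6 turn [ 0.001  0.    -0.004] deg 0.3
minmargin 0.93 end [-0.56  0.71  1.74  0.73  1.33 -0.98] maxstep [0.   0.02 0.01 0.   0.02 0.02]
t 8.33 shift [0.004 0.961 0.808] rows 4.5 turn [ 0.001  0.    -0.004] deg 0.3
[255.0416561  326.61105295]
```

View pics/w5z.png

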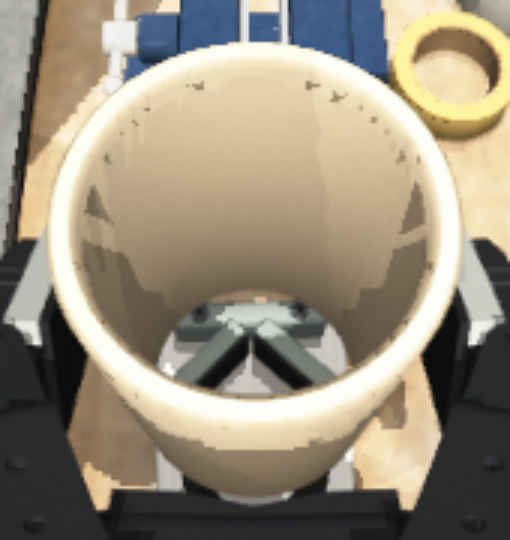

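The tube is above the nest: the fixed jaw's apex shows centred through the bore. Lowering in stages.

```bash

python3 -m jog '[{"dx":0,"dy":0.15,"dz":0.13,"rx":0,"ry":0,"rz":0},{"dx":0,"dy":0.35,"dz":0.3,"rx":0,"ry":0,"rz":0},{"dx":0,"dy":0.55,"dz":0.46,"rx":0,"ry":0,"rz":0},{"dx":0,"dy":0.75,"dz":0.63,"rx":0,"ry":0,"rz":0},{"dx":0,"dy":0.87,"dz":0.73,"rx":0,"ry":0,"rz":-0.003},{"dx":0,"dy":0.93,"dz":0.78,"rx":0,"ry":0,"rz":-0.003},{"dx":0,"dy":0.93,"dz":0.78,"rx":0,"ry":0,"rz":-0.003}]'>/dev/null
python3 - <<'E'
from plan import *
Rq=cand(1,50,.025,np.pi/2,-1)[3]
show();go([.4913,.0058,.0885],Rq)
p,d,pose=snap("top","t5");cv2.imwrite("pics/t5z.png",cv2.resize(p[160:240,120:240],None,fx=5,fy=5,interpolation=cv2.INTER_CUBIC))
E
```

```text
t 8.97 p [0.4906 0.0046 0.096 ] z [-0.     0.766 -0.643] x [ 1.    -0.003 -0.004] q [-0.567  0.772  1.75   0.74   1.282 -1.03 ] F [-0.6 -0.1 -2.5] op 0.0568
t 8.97 shift [0.005 0.033 0.039] rows 0.2 turn [ 0.     0.    -0.003] deg 0.3
```

View pics/t5z.png

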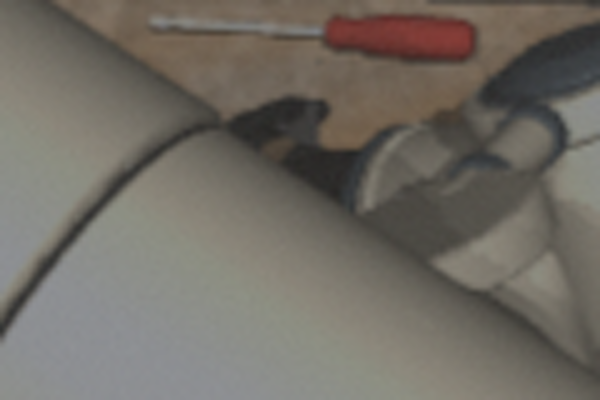

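The arm hides the nest from the top camera. I lower gently and watch the force.

```bash

python3 -m jog '[{"dx":0.003,"dy":0.006,"dz":0.012,"rx":0,"ry":0,"rz":-0.003},{"dx":0.005,"dy":0.013,"dz":0.02,"rx":0,"ry":0,"rz":-0.003},{"dx":0.005,"dy":0.02,"dz":0.027,"rx":0,"ry":0,"rz":-0.003},{"dx":0.005,"dy":0.025,"dz":0.033,"rx":0,"ry":0,"rz":-0.003},{"dx":0.005,"dy":0.028,"dz":0.036,"rx":0,"ry":0,"rz":-0.003},{"dx":0.005,"dy":0.028,"dz":0.036,"rx":0,"ry":0,"rz":-0.003}]'
python3 - <<'E'
from plan import *
Rq=cand(1,50,.025,np.pi/2,-1)[3]
show();go([.4913,.0058,.0885],Rq)
E
```

```text
clock: 9.52
ee_pos: [0.4918, 0.006, 0.0911]
eef_rot: [-0.422, 0.907, 0.001, 0.001]
force: [-0.7, 0.3, -1.5]
opening: 0.0571
t 9.52 p [0.4918 0.006  0.0911] z [ 0.001  0.765 -0.644] x [1.    0.001 0.002] q [-0.563  0.781  1.75   0.744  1.273 -1.042] F [-0.7  0.3 -1.5] op 0.0571
t 9.52 shift [-0.003  0.014  0.01 ] rows 0.1 turn [ 0.001 -0.     0.001] deg 0.1
```

```bash

python3 -m jog '[{"dx":0,"dy":0.003,"dz":0.002,"rx":0,"ry":0,"rz":0},{"dx":0,"dy":0.006,"dz":0.005,"rx":0,"ry":0,"rz":0},{"dx":0,"dy":0.01,"dz":0.008,"rx":0,"ry":0,"rz":0},{"dx":0,"dy":0.01,"dz":0.008,"rx":0,"ry":0,"rz":0}]'
python3 -m jog '[{"dx":0,"dy":0.003,"dz":0.002,"rx":0,"ry":0,"rz":0},{"dx":0,"dy":0.005,"dz":0.004,"rx":0,"ry":0,"rz":0},{"dx":0,"dy":0.005,"dz":0.004,"rx":0,"ry":0,"rz":0}]'
```

```text
clock: 9.85
ee_pos: [0.4918, 0.006, 0.089]
eef_rot: [-0.422, 0.907, 0.001, 0.001]
force: [-0.1, 0.1, -1.5]
opening: 0.0569
clock: 10.1
ee_pos: [0.4917, 0.006, 0.088]
eef_rot: [-0.422, 0.906, 0.001, 0.001]
force: [0.2, -0.2, -1.8]
opening: 0.0568
```

```bash

python3 -m jog '[{"dx":0,"dy":0.003,"dz":0.002,"rx":0,"ry":0,"rz":0},{"dx":0,"dy":0.005,"dz":0.004,"rx":0,"ry":0,"rz":0},{"dx":0,"dy":0.005,"dz":0.004,"rx":0,"ry":0,"rz":0}]'
python3 -m jog '[{"dx":0,"dy":0.003,"dz":0.002,"rx":0,"ry":0,"rz":0},{"dx":0,"dy":0.005,"dz":0.004,"rx":0,"ry":0,"rz":0},{"dx":0,"dy":0.005,"dz":0.004,"rx":0,"ry":0,"rz":0}]'
```

```text
clock: 10.35
ee_pos: [0.4918, 0.006, 0.0876]
eef_rot: [-0.423, 0.906, 0.001, 0.001]
force: [-2.0, -3.6, 9.0]
opening: 0.057
clock: 10.6
ee_pos: [0.4918, 0.0061, 0.0875]
eef_rot: [-0.423, 0.906, 0.001, 0.001]
force: [-2.5, -5.1, 14.3]
opening: 0.0567
```

Seated: contact comes at TCP z 0.0876, against 0.088 predicted. Release.

```bash

python3 -m jog '[{"dx":0,"dy":-0.004,"dz":-0.003,"rx":0,"ry":0,"rz":0},{"dx":0,"dy":-0.004,"dz":-0.003,"rx":0,"ry":0,"rz":0},{"dx":0,"dy":-0.004,"dz":-0.003,"rx":0,"ry":0,"rz":0},{"dx":0,"dy":-0.004,"dz":-0.003,"rx":0,"ry":0,"rz":0},{"dx":0,"dy":-0.004,"dz":-0.003,"rx":0,"ry":0,"rz":0},{"dx":0,"dy":-0.004,"dz":-0.003,"rx":0,"ry":0,"rz":0}]' 1
python3 - <<'E'
from plan import *
show();p,d,pose=snap("wrist","w6")
E
```

```text
clock: 11.1
ee_pos: [0.4918, 0.0061, 0.0882]
eef_rot: [-0.423, 0.906, 0.001, 0.001]
force: [-0.5, 0.1, 0.4]
opening: 0.0853
t 11.1 p [0.4918 0.0061 0.0882] z [ 0.001  0.767 -0.642] x [1.    0.001 0.002] q [-0.564  0.787  1.751  0.747  1.27  -1.048] F [-0.5  0.1  0.4] op 0.0853
```

View pics/w6.png

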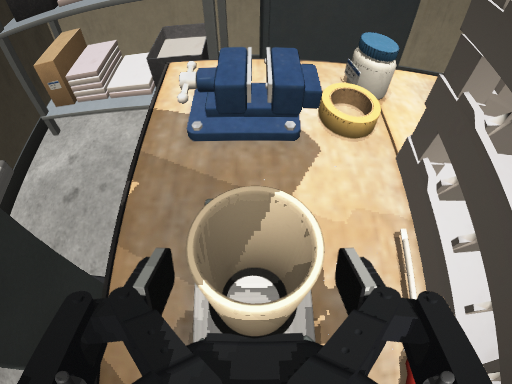

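Both fingers are clear and the tube stands upright (rim centred about (256,255)). Retreating along the tool axis.

```bash

python3 -m jog '[{"dx":0,"dy":0,"dz":-0.1,"rx":0,"ry":0,"rz":0},{"dx":0,"dy":0,"dz":-0.3,"rx":0,"ry":0,"rz":0},{"dx":0,"dy":0,"dz":-0.55,"rx":0,"ry":0,"rz":0},{"dx":0,"dy":0,"dz":-0.8,"rx":0,"ry":0,"rz":0},{"dx":0,"dy":0,"dz":-1,"rx":0,"ry":0,"rz":0},{"dx":0,"dy":-0.1,"dz":-1,"rx":0,"ry":0,"rz":0}]'
cat >> h.py <<'E'
def wcloud(d,pose):
    p0,q=pose;R=Ro.from_quat([q[1],q[2],q[3],q[0]]).as_matrix();c=manip.camera_params("wrist");K=np.array(c["intrinsics"]);T=np.array(c["T_tool_cam"])
    v,u=np.mgrid[:d.shape[0],:d.shape[1]];x=(u-K[0,2])/K[0,0];y=(v-K[1,2])/K[1,1];r=np.hypot(x,y)+1e-12
    return (np.stack([x/r*np.tan(r),y/r*np.tan(r),np.ones_like(r)],-1)*d[...,None])@T[:3,:3].T@R.T+(R@T[:3,3]+p0)
E
python3 - <<'E'
from plan import *
show()
p,d,pose=snap("wrist","w7")
R=frame([0,0,-1],[1,0,0]);P=np.array([.4947,-.135,.16]);go(P,R);path(P,R);print(ik([.4947,-.135,.075],R))
import json
L=[json.loads(l) for l in open("log.txt")]
l=[l for l in L if abs(l[1][0]-.4107)<1e-3 and abs(l[1][2]-.3291)<1e-3][0]
q=Ro.from_matrix(l[2]).as_quat();W=wcloud(np.load("pics/w1.npy"),(np.array(l[1]),[q[3],*q[:3]]))
print(W[100,322],W[86,302:336:4,2].round(3),W[100,296:340:4,2].round(3),W[100,296:340:4,1].round(3))
E
```

```text
clock: 11.65
ee_pos: [0.4929, -0.1046, 0.1974]
eef_rot: [-0.422, 0.907, -0.0, 0.003]
force: [0.4, 0.1, -1.4]
opening: 0.0855
t 11.65 p [ 0.4929 -0.1046  0.1974] z [ 0.006  0.765 -0.645] x [ 1.    -0.003  0.006] q [-0.719  0.655  1.56   0.618  1.582 -0.928] F [ 0.4  0.1 -1.4] op 0.0855
t 11.7 shift [ 0.014  0.345 -0.01 ] rows 1.2 turn [-0.555 -0.004  0.001] deg 50.0
minmargin 0.85 end [-0.38  0.45  1.72  0.    0.97 -0.38] maxstep [0.04 0.03 0.02 0.09 0.06 0.09]
[-0.38289629  0.58190431  1.79428934  0.          0.765399   -0.38289629]
[ 0.49347349 -0.13333033  0.08323821] [0.049 0.046 0.045 0.047 0.046 0.046 0.046 0.05  0.045] [0.044 0.046 0.045 0.065 0.082 0.082 0.083 0.082 0.083 0.082 0.016] [-0.106 -0.111 -0.117 -0.119 -0.121 -0.126 -0.131 -0.136 -0.141 -0.147
 -0.171]
```

View pics/w7.png

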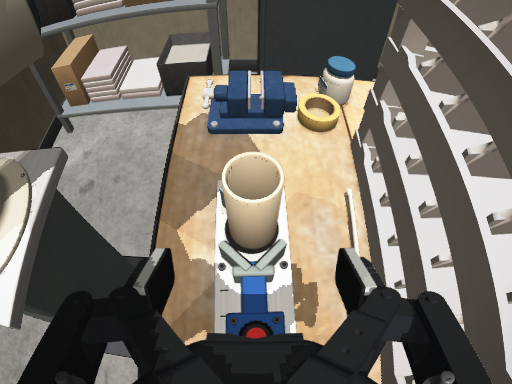

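The tube stands upright on the seat ring, and the knob's red top shows at about (256,334). Next, to above the knob with the tool vertical.

```bash

python3 -m jog '[{"dx":0.01,"dy":0.1,"dz":-0.1,"rx":-0.08,"ry":0,"rz":0},{"dx":0.014,"dy":0.2,"dz":-0.05,"rx":-0.16,"ry":0,"rz":0},{"dx":0.014,"dy":0.3,"dz":-0.05,"rx":-0.24,"ry":0,"rz":0},{"dx":0.014,"dy":0.29,"dz":-0.05,"rx":-0.32,"ry":-0.004,"rz":0},{"dx":0.014,"dy":0.29,"dz":-0.05,"rx":-0.4,"ry":-0.004,"rz":0},{"dx":0.014,"dy":0.29,"dz":-0.05,"rx":-0.48,"ry":-0.004,"rz":0},{"dx":0.014,"dy":0.29,"dz":-0.05,"rx":-0.555,"ry":-0.004,"rz":0},{"dx":0.014,"dy":0.29,"dz":-0.05,"rx":-0.555,"ry":-0.004,"rz":0}]'>/dev/null
python3 - <<'E'
from plan import *
show()
p,d,pose=snap("wrist","w8")
R=frame([0,0,-1],[1,0.018,0]);P=np.array([.4945,-.134,.069]);go(P,R);path(P,R)
h=cv2.cvtColor(p,cv2.COLOR_BGR2HSV);red=((h[...,0]<8)|(h[...,0]>172))&(h[...,1]>130)&(h[...,2]>70);red[:,:200]=0;red[:,310:]=0
ys,xs=np.nonzero(red);print(len(xs),xs.mean(),ys.mean(),xs.min(),xs.max(),ys.min(),ys.max())
if len(xs): print(ray_plane("wrist",(xs.mean(),ys.mean()),.083,pose))
W=wcloud(d,pose);k=(np.abs(W[...,2]-.083)<.004)&(np.hypot(W[...,0]-.4945,W[...,1]+.134)<.025)
Q=W[k];print(k.sum(),Q.min(0),Q.max(0),cv2.minEnclosingCircle(Q[:,:2].astype(np.float32)) if len(Q) else 0)
cv2.imwrite("pics/w8.png",p)
E
```

```text
t 12.37 p [ 0.4941 -0.1315  0.1706] z [ 0.    -0.006 -1.   ] x [1.    0.005 0.   ] q [-0.373  0.429  1.715 -0.007  0.995 -0.375] F [0.3 0.1 1.1] op 0.0851
t 12.42 shift [0.002 0.016 0.675] rows 2.4 turn [-0.001  0.    -0.008] deg 0.7
minmargin 0.63 end [-0.38  0.59  1.8   0.    0.75 -0.4 ] maxstep [0.   0.02 0.01 0.   0.02 0.  ]
377 254.89389920424404 205.78249336870027 244 266 196 216
[ 0.49530973 -0.13293913  0.083     ]
1014 [ 0.48046405 -0.14753025  0.07900725] [ 0.50964469 -0.11713329  0.08450702] ((0.49537864327430725, -0.13251270353794098), 0.01547954324632883)
```

View pics/w8.png

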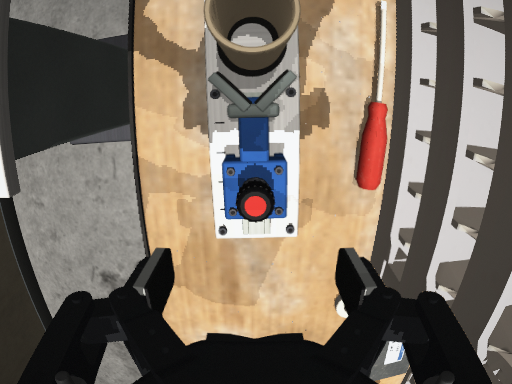

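```bash
python3 -c "
from plan import *
R=frame([0,0,-1],[1,0.02,0]);go([.4952,-.1329,.069],R)"
python3 -m jog '[{"dx":0.003,"dy":0.005,"dz":0.2,"rx":0,"ry":0,"rz":-0.008},{"dx":0.007,"dy":0.009,"dz":0.4,"rx":0,"ry":0,"rz":-0.008},{"dx":0.007,"dy":0.009,"dz":0.55,"rx":0,"ry":0,"rz":-0.008},{"dx":0.007,"dy":0.009,"dz":0.64,"rx":-0.003,"ry":0,"rz":-0.008},{"dx":0.007,"dy":0.009,"dz":0.675,"rx":-0.003,"ry":0,"rz":-0.008},{"dx":0.007,"dy":0.009,"dz":0.675,"rx":-0.003,"ry":0,"rz":-0.008}]'
python3 -c "
from plan import *
show()"
```

```text
t 12.42 shift [0.007 0.009 0.675] rows 2.4 turn [-0.001  0.    -0.009] deg 0.8
clock: 12.92
ee_pos: [0.4944, -0.1332, 0.0676]
eef_rot: [0.0, 1.0, 0.009, -0.002]
force: [-1.1, 0.7, -0.1]
opening: 0.0854
t 12.92 p [ 0.4944 -0.1332  0.0676] z [-0.003 -0.    -1.   ] x [ 1.     0.017 -0.003] q [-0.379  0.595  1.798 -0.002  0.751 -0.394] F [-1.1  0.7 -0.1] op 0.0854
```

```bash

python3 -m jog '[{"dx":0.004,"dy":0,"dz":0,"rx":0,"ry":0,"rz":0},{"dx":0.004,"dy":0,"dz":0,"rx":0,"ry":0,"rz":0},{"dx":0.004,"dy":0,"dz":0,"rx":0,"ry":0,"rz":0},{"dx":0.004,"dy":0,"dz":0,"rx":0,"ry":0,"rz":0},{"dx":0.004,"dy":0,"dz":0,"rx":0,"ry":0,"rz":0},{"dx":0.004,"dy":0,"dz":0,"rx":0,"ry":0,"rz":0},{"dx":0.004,"dy":0,"dz":0,"rx":0,"ry":0,"rz":0},{"dx":0.004,"dy":0,"dz":0,"rx":0,"ry":0,"rz":0}]' -1 50
python3 -m jog '[{"dx":0,"dy":0,"dz":0,"rx":0,"ry":0,"rz":0},{"dx":0,"dy":0,"dz":0,"rx":0,"ry":0,"rz":0},{"dx":0,"dy":0,"dz":0,"rx":0,"ry":0,"rz":0},{"dx":0,"dy":0,"dz":0,"rx":0,"ry":0,"rz":0}]'
python3 -c "
from plan import *
show()"
```

```text
clock: 13.58
ee_pos: [0.4948, -0.1332, 0.0684]
eef_rot: [0.0, 1.0, 0.009, -0.002]
force: [-4.9, -1.7, 13.9]
opening: 0.0279
clock: 13.92
ee_pos: [0.4947, -0.1332, 0.0685]
eef_rot: [0.0, 1.0, 0.009, -0.002]
force: [-3.3, -1.1, 3.6]
opening: 0.0285
t 13.92 p [ 0.4947 -0.1332  0.0685] z [-0.003 -0.001 -1.   ] x [ 1.     0.018 -0.003] q [-0.378  0.594  1.797 -0.003  0.754 -0.394] F [-3.3 -1.1  3.6] op 0.0285
```

```bash

python3 -m jog '[{"dx":0,"dy":0,"dz":-0.02,"rx":0,"ry":0,"rz":0},{"dx":0,"dy":0,"dz":-0.04,"rx":0,"ry":0,"rz":0},{"dx":0,"dy":0,"dz":-0.06,"rx":0,"ry":0,"rz":0},{"dx":0,"dy":0,"dz":-0.08,"rx":0,"ry":0,"rz":0},{"dx":0,"dy":0,"dz":-0.095,"rx":0,"ry":0,"rz":0},{"dx":0,"dy":0,"dz":-0.095,"rx":0,"ry":0,"rz":0}]'
python3 - <<'E'
from plan import *
show();p,d,pose=snap("wrist","w9");snap("scene","s9")
p=cv2.imread("pics/w9.png");cv2.imwrite("pics/w9z.png",cv2.resize(p[:300,100:420],None,fx=2,fy=2))
W=wcloud(d,pose);k=(np.abs(W[...,2]-.095)<.012)&(np.hypot(W[...,0]-.495,W[...,1]+.133)<.01);print(k.sum(),np.median(W[k][:,2]) if k.sum() else 0)
E
```

```text
clock: 14.42
ee_pos: [0.4947, -0.1332, 0.0831]
eef_rot: [0.0, 1.0, 0.009, -0.002]
force: [-0.4, -1.1, -10.8]
opening: 0.028
t 14.42 p [ 0.4947 -0.1332  0.0831] z [-0.003 -0.001 -1.   ] x [ 1.     0.018 -0.003] q [-0.378  0.568  1.787 -0.003  0.789 -0.394] F [ -0.4  -1.1 -10.8] op 0.028
1180 0.0970743718844917
```

View pics/w9z.png

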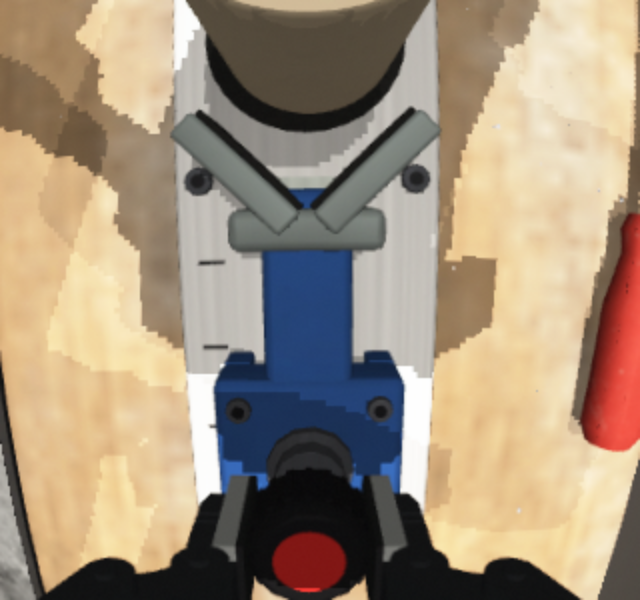

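The knob is lifted 14 mm (top at 97 mm, up from 83 mm), so the pin is clear. Sliding slowly along +y (tool −y).

```bash

python3 -m jog '[{"dx":0,"dy":-0.012,"dz":0,"rx":0,"ry":0,"rz":0},{"dx":0,"dy":-0.024,"dz":0,"rx":0,"ry":0,"rz":0},{"dx":0,"dy":-0.036,"dz":0,"rx":0,"ry":0,"rz":0},{"dx":0,"dy":-0.05,"dz":0,"rx":0,"ry":0,"rz":0},{"dx":0,"dy":-0.062,"dz":0,"rx":0,"ry":0,"rz":0},{"dx":0,"dy":-0.075,"dz":0,"rx":0,"ry":0,"rz":0},{"dx":0,"dy":-0.088,"dz":0,"rx":0,"ry":0,"rz":0},{"dx":0,"dy":-0.1,"dz":0,"rx":0,"ry":0,"rz":0}]'
python3 - <<'E'
from plan import *
show();p,d,pose=snap("wrist","w10")
cv2.imwrite("pics/w10z.png",cv2.resize(p[:300,100:420],None,fx=2,fy=2))
E
```

```text
clock: 15.18
ee_pos: [0.4943, -0.1179, 0.0827]
eef_rot: [0.0, 1.0, 0.009, -0.002]
force: [-2.6, -3.1, -10.7]
opening: 0.0281
t 15.18 p [ 0.4943 -0.1179  0.0827] z [-0.004 -0.001 -1.   ] x [ 1.     0.018 -0.004] q [-0.351  0.565  1.798 -0.003  0.782 -0.367] F [ -2.6  -3.1 -10.7] op 0.0281
```

View pics/w10z.png

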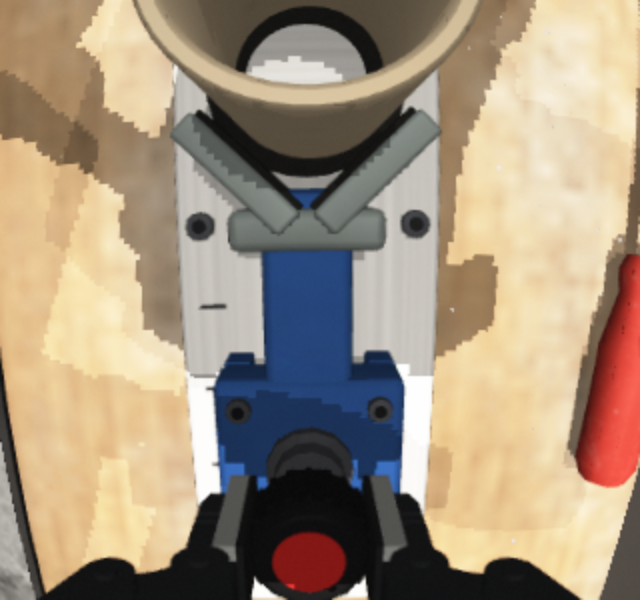

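The section has moved 15 mm. The jaw is just reaching the tube, and the tube is upright.

```bash

python3 -m jog '[{"dx":-0.001,"dy":-0.012,"dz":0,"rx":0,"ry":0,"rz":0},{"dx":-0.002,"dy":-0.024,"dz":0,"rx":0,"ry":0,"rz":0},{"dx":-0.003,"dy":-0.036,"dz":0,"rx":0,"ry":0,"rz":0},{"dx":-0.003,"dy":-0.05,"dz":0,"rx":0,"ry":0,"rz":0},{"dx":-0.003,"dy":-0.062,"dz":0,"rx":0,"ry":0,"rz":0},{"dx":-0.003,"dy":-0.075,"dz":0,"rx":0,"ry":0,"rz":0},{"dx":-0.003,"dy":-0.086,"dz":0,"rx":0,"ry":0,"rz":0},{"dx":-0.003,"dy":-0.097,"dz":0,"rx":0,"ry":0,"rz":0}]'
python3 - <<'E'
from plan import *
show();p,d,pose=snap("wrist","w11")
cv2.imwrite("pics/w11z.png",cv2.resize(p[:300,100:420],None,fx=2,fy=2))
E
```

```text
clock: 15.9
ee_pos: [0.4937, -0.1029, 0.0828]
eef_rot: [0.0, 1.0, 0.009, -0.002]
force: [2.3, -3.0, -10.3]
opening: 0.0281
t 15.9 p [ 0.4937 -0.1029  0.0828] z [-0.003 -0.001 -1.   ] x [ 1.     0.018 -0.003] q [-0.323  0.562  1.807 -0.002  0.776 -0.339] F [  2.3  -3.  -10.3] op 0.0281
```

View pics/w11z.png

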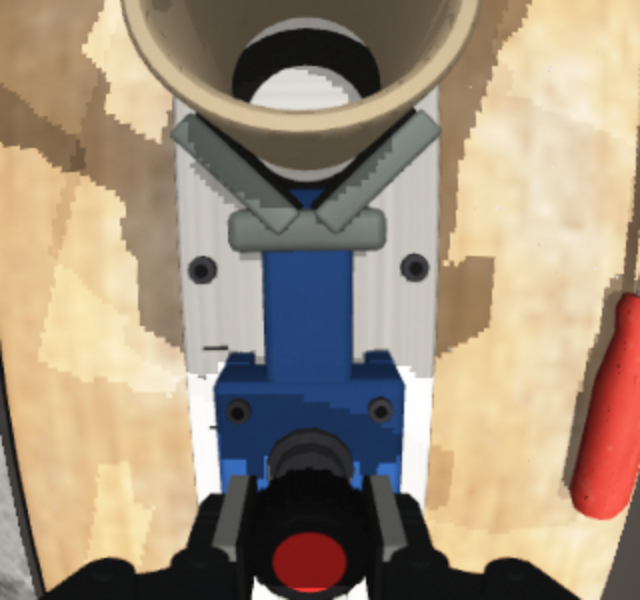

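Travel is 30.3 mm, with the tube in the vees. Now lowering the pin.

```bash

python3 -m jog '[{"dx":0.001,"dy":0,"dz":0.015,"rx":0,"ry":0,"rz":0},{"dx":0.001,"dy":0.001,"dz":0.03,"rx":0,"ry":0,"rz":0},{"dx":0.001,"dy":0.001,"dz":0.045,"rx":0,"ry":0,"rz":0},{"dx":0.001,"dy":0.001,"dz":0.045,"rx":0,"ry":0,"rz":0}]'
python3 -m jog '[{"dx":0,"dy":0,"dz":0.015,"rx":0,"ry":0,"rz":0},{"dx":0,"dy":0,"dz":0.03,"rx":0,"ry":0,"rz":0},{"dx":0,"dy":0,"dz":0.04,"rx":0,"ry":0,"rz":0},{"dx":0,"dy":0,"dz":0.048,"rx":0,"ry":0,"rz":0},{"dx":0,"dy":0,"dz":0.048,"rx":0,"ry":0,"rz":0}]'
python3 -c "
from plan import *
show()"
```

```text
clock: 16.28
ee_pos: [0.4937, -0.1027, 0.0755]
eef_rot: [-0.0, 1.0, 0.009, -0.002]
force: [1.1, 2.0, -9.2]
opening: 0.0285
clock: 16.7
ee_pos: [0.4938, -0.1027, 0.0686]
eef_rot: [0.0, 1.0, 0.009, -0.002]
force: [-0.8, 0.6, -0.6]
opening: 0.0277
t 16.7 p [ 0.4938 -0.1027  0.0686] z [-0.004 -0.    -1.   ] x [ 1.     0.018 -0.004] q [-0.323  0.587  1.817 -0.002  0.742 -0.339] F [-0.8  0.6 -0.6] op 0.0277
```

```bash

python3 -m jog '[{"dx":0,"dy":0,"dz":0.004,"rx":0,"ry":0,"rz":0},{"dx":0,"dy":0,"dz":0.006,"rx":0,"ry":0,"rz":0},{"dx":0,"dy":0,"dz":0.006,"rx":0,"ry":0,"rz":0},{"dx":0,"dy":0,"dz":0.006,"rx":0,"ry":0,"rz":0}]'
python3 - <<'E'
from plan import *
show();p,d,pose=snap("wrist","w12")
cv2.imwrite("pics/w12z.png",cv2.resize(p[:300,100:420],None,fx=2,fy=2))
W=wcloud(d,pose);k=(np.abs(W[...,2]-.085)<.015)&(np.hypot(W[...,0]-.494,W[...,1]+.1027)<.01);print(k.sum(),np.median(W[k][:,2]),W[k].mean(0))
# tube rim
c=np.array([.4917,.0155]);r=np.hypot(W[...,0]-c[0],W[...,1]-c[1]);m=(d>0)&(r<.045)&(W[...,2]>.06)&(W[...,2]<.14)
Q=W[m];t=Q[np.abs(Q[:,2]-.12)<.004];print(len(t),t.min(0),t.max(0),np.median(t[:,2]))
snap("top","t12");q,_,_=snap("scene","s12")
cv2.imwrite("pics/s12z.png",cv2.resize(q[90:250,150:310],None,fx=3.7,fy=3.7,interpolation=cv2.INTER_CUBIC))
E
```

```text
clock: 17.03
ee_pos: [0.4938, -0.1028, 0.0684]
eef_rot: [0.0, 1.0, 0.009, -0.001]
force: [-3.8, 2.0, 14.3]
opening: 0.0283
t 17.03 p [ 0.4938 -0.1028  0.0684] z [-0.003 -0.    -1.   ] x [ 1.     0.018 -0.003] q [-0.323  0.587  1.817 -0.002  0.74  -0.339] F [-3.8  2.  14.3] op 0.0283
1174 0.08254609304788138 [ 0.49397556 -0.10222372  0.08253146]
3917 [ 0.46372956 -0.01287514  0.116001  ] [0.51823141 0.00679219 0.12153865] 0.11904866219084845
```

View pics/w12z.png

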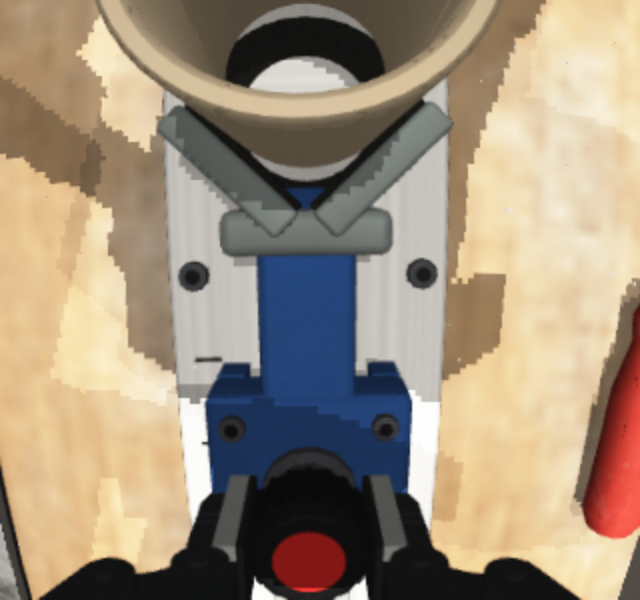

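View pics/s12z.png

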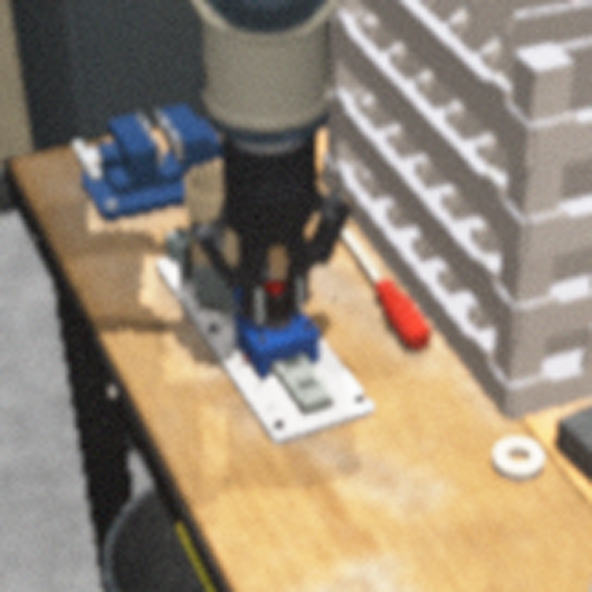

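Knob top at 82.5 mm (home level), 14 N downward against the stop, and no further travel. The tube rim's near edge is at y −12.9 mm, so the tube axis is at about +16 mm, the clamped point. Handing in.

```bash
python3 -c "
from h import *
show();print(manip.hand_in());show()"
```

```text
t 17.18 p [ 0.4939 -0.1028  0.0684] z [-0.003 -0.    -1.   ] x [ 1.     0.018 -0.003] q [-0.323  0.587  1.817 -0.002  0.74  -0.339] F [-4.2  1.4 14.4] op 0.0285
the job is handed in; nothing more can be done
None
the job is handed in; nothing more can be done
```

The tube is standing upright in the closed jaws. I handed the job in at 17.2 s, still holding the knob with the pin pressed home. The hand-in gave no verdict.

**What I did:** I gripped the lying tube at a slant, turned it upright and set it on the seat. I then lifted the knob about 14 mm, slid the section 30.3 mm towards the tube, and lowered the pin into the next hole.

**Last checks:**
- **Pin:** the tool is back at the height it had with the pin home at the start (68.4 mm against 68.5 mm). The knob top is at 82.5 mm, against 83 mm before lifting. A further downward command raised the force to about 14 N with almost no travel, so the pin sits on its stop.
- **Tube:** the rim is level at about 119–120 mm. Its axis is at y ≈ +16 mm, in line with the clamped point at about 15.5–17 mm.
- **Other things:** the vice, screwdriver and white ring look undisturbed in the last scene picture crop. The caliper and plug gauge were outside that crop, so I did not check them at the end.

**Disagreements:** the seat-to-knob distance came out at 134–136 mm, not 137 mm. The gripper read 28.5 mm on the 30 mm knob. The force was about 4 N sideways at hand-in. The top camera's view of the nest was blocked by the arm while I placed the tube, and I did not view its last picture.

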